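# Pack up a drooping wishbone on timber offcuts

## Robot

A 6-joint arm with a two-finger parallel gripper is mounted at the origin on the work surface. World frame = base frame: x ahead of the robot, y to its left, z up, the work surface at z = 0. Lengths are in m, angles in rad, forces in N, time in s.
With the tool pointing down it reaches from about 0.35 to 0.85 m from the base axis. Payload 8.1 kg.
Tool frame: the origin (TCP) lies on the mounting face of the last link; the fingertips stand 186 mm ahead of it and the grasp point (between the pads) lies 167 mm ahead of it; z points along the fingers, y is the line along which they close (so a half turn about z gives the same grasp; the last joint's range is limited). The gripper opens to 93 mm and grips with 3 to 60 N. Pads are 15 mm wide; open, the fingers measure 128 mm over their backs; the gripper's body (75 mm by 188 mm) begins 65 mm behind the grasp point.
Start: joints at [-1.373, 0.13, 1.488, -0, 1.523, -0.085], TCP at [0.167, -0.576, 0.405] pointing down, gripper open.
Joint ranges: [-2.96, 2.96], [-0.89, 2.26], [0.02, 2.5], [-1.34, 4.48], [0, 2.73], [-2.66, 2.66]. Speed limits (rad/s): [2.39, 2.39, 2.79, 3.14, 3.14, 3.14].

## Interface

Orientations are given as a rotation vector (axis times angle).
In Python, from plant import * gives the robot as it stands. The module is installed in compiled form; this text tells all that it offers.
- The arm moves only by the tool arm_command, never from a script. Its argument "increments" is a list of rows, each a list of 6 numbers: the shift along the tool's x, y, z in units of 0.2 m (1.0 is 0.2 m), then the turn, a rotation vector about the tool's x, y, z in units of pi rad (1.0 is pi rad). A call has exactly 5 rows; each row is the pose to reach, as a shift and turn from the pose commanded when the call began, along the tool's axes at that moment, turning the shorter way round; what a row does not reach only later rows make up. A row lasts 1/8 s, in which the tool goes at most 62.5 mm and 10.7 degrees, less where a joint would pass 70% of its speed; a pose out of reach is approached as far as the arm can. A call with a number of a shift or a turn outside -1 to 1 is refused whole. A call with a gripper value outside its range is refused whole. "fingers" is the closure, from -1 (fully open) to 1 (shut), set as the call begins (left out, the last holds). The fingers move at their own pace and stop on an object; "force" is the grip in N (left out, the last holds). Time passes only in rows, so rows that repeat a pose let the fingers close, or fill a call up. It gives the time, the measured TCP pose, the force, the opening and the grip force at its end, in the units of the state.
- read_state(): the state, without advancing time (a new reading comes with each control period).
- read_camera(name): name is "scene" or "side" or "wrist"; returns a dict with "image" (480x640x3 uint8, red, green, blue), "fx", "fy", "cx", "cy" (pixels), "T" (4x4, takes a point from camera to world coordinates). Camera axes: x right, y down, z forward; pixel columns grow to the right and rows downward; lengths in m; the calibration is good to about 2 mm. A picture is of the moment at which its call begins. There is no depth.
- close_job(): hands the job in; it is judged then, once.
The state is a dict: "t": time; "q": joint angles; "dq": joint speeds; "joint_torque": joint torques, N m; "tool_pos": TCP position; "orientation": TCP orientation; "force": force on the tool from outside, world axes, zero at the start; "wrist_torque": the same for the moment, N m; "opening": finger opening in m; "gripper_force": force on a finger pad.
Only numpy, scipy, OpenCV 4.12 (cv2) and the standard library are available. Lean on these libraries where they do the work, as an engineer would, in place of code of your own. Each camera call takes 0.05 s, during which the arm holds its last target. There are 200 camera calls.

## Task

The wishbone on the subframe is drooping, and I want it held level before its bush bolts are tightened. Build a firm pile of packing under its ball joint: the tapered base offcut flat on the bench, its middle under the ball joint, then the notched offcut bedded on it with its lip hooked down over the base's tall end so that it lies level and does not rock. Then slide the wedge, lying flat on the pile, in under the ball joint until the wishbone sits level, and leave it resting on the packing without disturbing the other things on the bench.

Things in the scene. Friction and masses are not known exactly. Their poses are not given: they have to be found in the camera images.
- wishbone (a joint): Black steel A-shaped wishbone, 340 mm from its hinge line (two rubber bushes on the subframe, hinge along the subframe's x) to the ball joint at its free end. Value: angle from level in rad; 0 level, negative drooping (starts near -0.034, 11 mm low at the ball joint), positive raised. The bushes act as a spring: 4 to 8 N up at the ball joint brings it level.
- ball_joint (a point): Lowest point of the steel domed cup (42 mm across) under the wishbone's free end: 95 mm above the bench when level, about 84 mm drooping. Over it a round plate 100 mm across, 11 to 25 mm above this point, then boot and stud to 82 mm above; two legs (36 wide, 24 thick) spread to the hinge. A gripper holding an offcut under here must lean. Axes as the subframe's when level.
- subframe: Black box-section subframe, fixed on timber bearers to the robot's left. Origin on the bench straight below the ball joint; x along the wishbone's hinge, away from the robot; y from the ball joint to the hinge (y = 340 mm, 115 mm up). The bench on the -y side of the ball joint is open: the packing goes in from there.
- base_center (a point): The base offcut, plain wood, 140 long (x) x 50 wide (y), bottom flat, top sloping: 41 mm high at its -x end (the tall end), 31 mm at its +x end. Its upper +y edge is waney (bevelled 10 wide, 12 down), its +x end sawn askew. 0.2 kg. Point at its middle, 18 mm above its bottom; x along its length, z up.
- notched_center (a point): Plain wood, 150 long (x) x 56 wide (y), flat top 34 mm above its lowest point; 0.17 kg. A lip at the -x end (x -75 to -57) reaches 9 mm below the underside, which slopes from 9 mm up at x = -57 to 0 at x = +75 (+x +y corner clipped by 20). With the lip just outside the base's tall end it beds flat, top level 66 mm above the bench. Point: its middle, 17 mm above its lowest point; z up.
- wedge_center (a point): The wedge, plain wood, 180 long (x) x 46 wide (y), bottom flat, top sloping evenly from 45 mm high at its -x end to 9 mm at its +x end (thin end). 0.16 kg. On the bedded pile, pushed in thin end first, it brings the wishbone level when its middle is some 14 mm past the ball joint. Point at its middle, 13.5 mm above its bottom; x along its length, z up.
- hammer: Bystander: hammer lying on the far side of the bench, 260 mm.
- spanner: Bystander: steel spanner lying flat, 200 mm, 8 mm thick.
- mug: Bystander: white mug, 80 mm across, 95 mm high; origin under its base.
- spray_can: Bystander: spray can, 66 mm across, 200 mm high; origin under its base.
- oil_filter: Bystander: white oil filter, 76 mm across, 80 mm high; origin under its base.
- stub: Bystander: short square stub of wood, 60 x 45 x 45 mm, not for use.
- part_carton: Bystander: small cardboard carton, 110 x 90 x 70 mm.
Things that resemble listed ones, but are neither listed nor needed, are in the scene too. Leave any black or pink look-alike of the part that bears wedge_center alone.

How it is judged:
By the outcome, as a careful person would: the job done as asked, in the order asked, and still so for the second after the job is handed in, with the robot touching nothing.
It also fails if it takes over 72 s, if anything falls off the work surface, if the arm or the gripper's body presses on something with over 40 N, if the wrist force passes 120 N, or if a joint passes its speed limit or range.

## Working session

There is one attempt and no reset: what is moved stays moved. The work goes in short steps, Python scripts to look and compute and a tool call to move; the robot and the scene stay as the last step left them, time stands still between calls to the robot, and variables do not carry over. Pictures are saved under pics/ and viewed, at most 10 in all, crops included, and the job is handed in when it is done.

Besides the shell and the picture viewer there is one more tool, called after "Call:" as name(argument=value, ...), one argument or row to a line, values as JSON. arm_command: Moves the arm, as the interface text tells. Shifts and turns lie within -1 to 1; 1 stands for 0.2 m of shift or pi rad of turn. Its arguments: {"type":"object","properties":{"increments":{"type":"array","items":{"type":"array","items":{"type":"number","minimum":-1,"maximum":1}}},"fingers":{"type":"number"},"force":{"type":"number"}},"required":["increments"]}

```bash
mkdir -p pics; python3 - <<'E'
from plant import *
import cv2,numpy as np
for n in ["scene","side"]:
    c=read_camera(n); cv2.imwrite(f"pics/{n}0.png",c["image"][:,:,::-1]); print(n,c["fx"],c["cx"],c["cy"],np.round(c["T"],3).tolist())
s=read_state();print(s)
E
```

```text
scene 599.3372960489731 319.9394788539221 236.0482125874242 [[0.373, 0.704, -0.604, 1.46], [0.928, -0.293, 0.231, -0.364], [-0.014, -0.647, -0.763, 1.317], [0.0, 0.0, 0.0, 1.0]]
side 544.3675862870892 314.46575873695315 231.54192921995212 [[-0.983, -0.114, 0.143, 0.305], [-0.181, 0.501, -0.847, 1.218], [0.025, -0.858, -0.513, 0.814], [0.0, 0.0, 0.0, 1.0]]
{'t': 0.1, 'q': array([-1.37340258e+00,  1.31086305e-01,  1.48917454e+00,  1.91836460e-05,
        1.52302715e+00, -8.54031174e-02]), 'dq': array([ 7.60043190e-04, -2.13704833e-03, -3.76790629e-03,  4.76569208e-04,
       -5.85772090e-04,  6.19323109e-05]), 'joint_torque': array([ 1.43962221e-03, -5.61338067e+01, -4.93100202e+01,  7.69671751e-02,
        2.90146231e-02, -6.42180794e-05]), 'tool_pos': array([ 0.16740698, -0.57595192,  0.40378942]), 'orientation': array([-3.10856255e+00, -4.42497366e-01,  1.18924880e-04]), 'force': array([ 0.48094649, -0.1359435 ,  0.47677952]), 'wrist_torque': array([ 0.01215616, -0.00852706, -0.0422122 ]), 'gripper_force': 0.0, 'opening': 0.09324591740775208}
```

View pics/scene0.png

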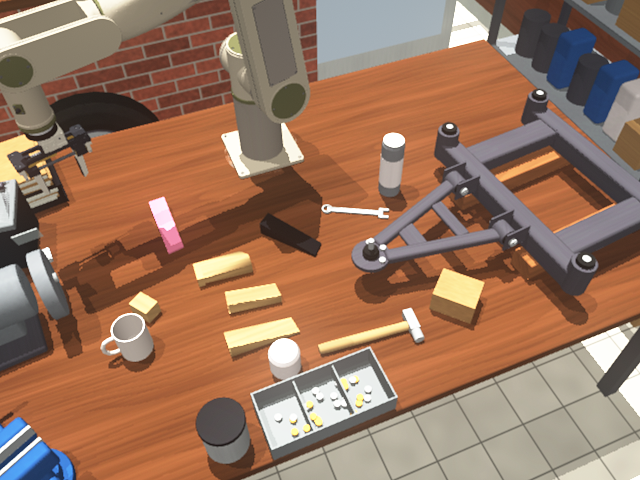

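View pics/side0.png

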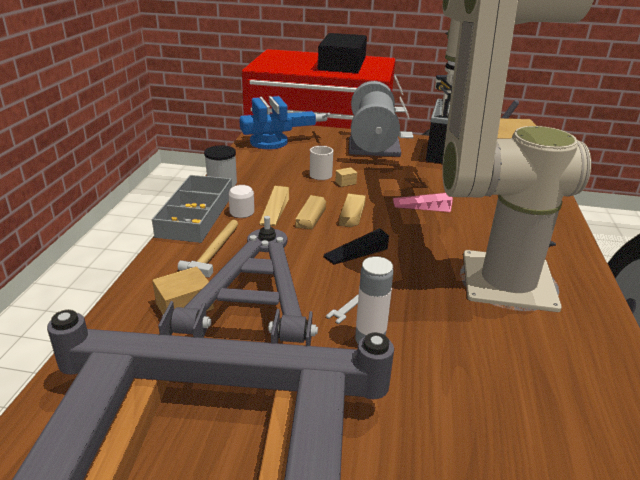

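Scene: three plain wood offcuts at (223,268), (253,298) and (262,335). There is a black look-alike at (290,235) and a pink one at (166,224); the stub is at (145,306). The ball joint plate is at (370,254). The longest piece, (262,335), should be the wedge. I'll enlarge to tell the other two apart.

```bash
python3 - <<'E'
import cv2,numpy as np
a=cv2.imread("pics/scene0.png")[245:357,185:310]; b=cv2.imread("pics/side0.png")[182:236,250:375]
r=lambda i,w,h:cv2.resize(i,(w,h),interpolation=cv2.INTER_CUBIC)
cv2.imwrite("pics/crop1.png",r(a,660,591))
c=cv2.imread("pics/scene0.png")[225:285,335:405]
cv2.imwrite("pics/crop2.png",np.vstack([r(b,750,324),np.hstack([r(c,315,270),np.zeros((270,435,3),np.uint8)])]))
E
```

```text
(no output)
```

View pics/crop1.png

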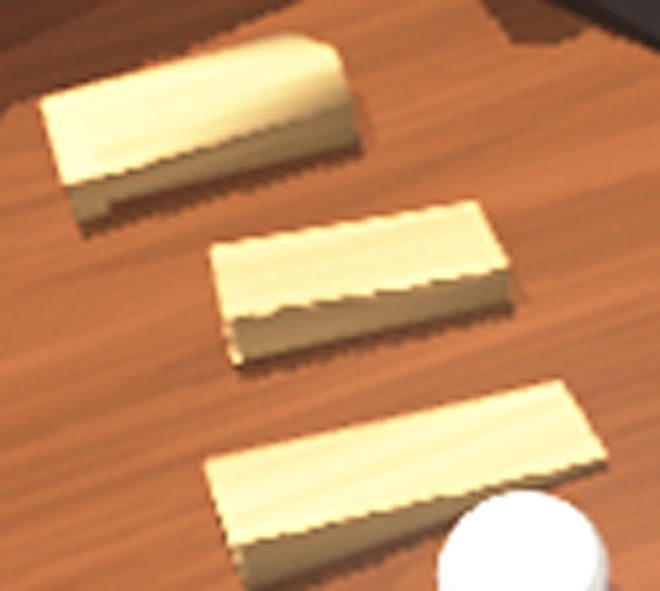

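View pics/crop2.png

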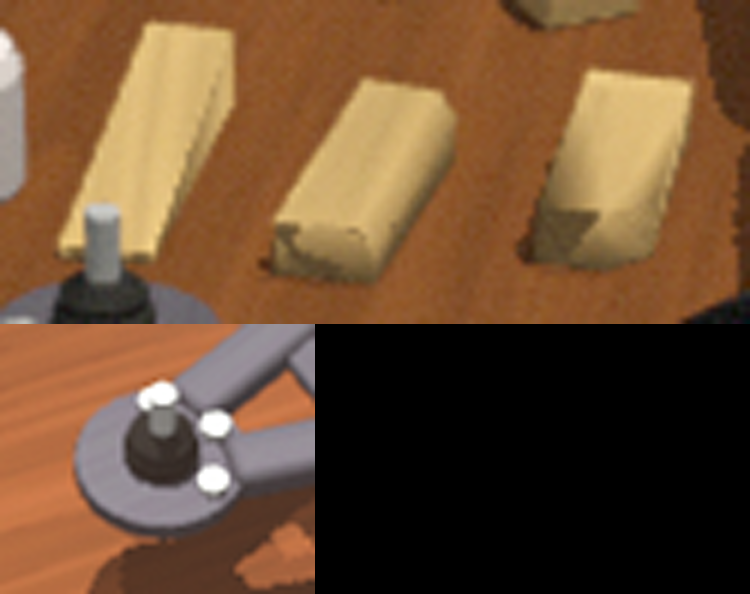

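Views: the notched offcut is at scene (223,268), with its lip at the left end and its clipped corner at right-top. The base is at (253,298), with its bevel on the robot side and its tall end to the left. The wedge is at (262,335), tapering to the right. All three have +x roughly along world +y. Next I fit their poses from corner pixels in both views.

```bash
cat > h.py <<'E'
import numpy as np,cv2
from plant import *
from scipy.optimize import least_squares
from scipy.spatial.transform import Rotation as R
def proj(c,P):
    T=c["T"];p=(np.atleast_2d(P)-T[:3,3])@T[:3,:3]
    return np.c_[c["fx"]*p[:,0]/p[:,2]+c["cx"],c["fy"]*p[:,1]/p[:,2]+c["cy"]]
def ray(c,uv):
    d=c["T"][:3,:3]@np.array([(uv[0]-c["cx"])/c["fx"],(uv[1]-c["cy"])/c["fy"],1]);return c["T"][:3,3],d/np.linalg.norm(d)
def onz(c,uv,z):
    o,d=ray(c,uv);return o+d*(z-o[2])/d[2]
def tri(cs,uvs):
    A=0;b=0
    for c,u in zip(cs,uvs):
        o,d=ray(c,u);M=np.eye(3)-np.outer(d,d);A=A+M;b=b+M@o
    p=np.linalg.solve(A,b);return p,[np.round(proj(c,p)[0]-u,1) for c,u in zip(cs,uvs)]
def fit(obs,x0):
    # obs: list (cam, P local mm with z above bench, uv); fits x,y,yaw
    def f(v):
        r=R.from_euler('z',v[2]).as_matrix();out=[]
        for c,P,u in obs: out.append(proj(c,r@(np.array(P)/1000)+[v[0],v[1],0])[0]-u)
        return np.ravel(out)
    s=least_squares(f,x0,loss='soft_l1');return s.x,np.round(f(s.x).reshape(-1,2),1)
E
python3 - <<'E'
from h import *
sc=read_camera("scene");sd=read_camera("side")
S=lambda P,u,v:(sc,P,np.array([185+u/5.28,245+v/5.28]))
D=lambda P,u,v:(sd,P,np.array([250+u/6,182+v/6]))
N=[S((-75,28,34),42,100),S((-75,-28,34),68,185),S((-75,-28,0),85,233),S((75,-28,34),347,112),S((75,-28,0),358,150),D((-75,28,34),692,82),D((-75,-28,34),590,72)]
B=[S((-70,-25,41),232,320),S((-70,-25,0),240,365),S((-70,15,41),212,247),S((70,-25,31),508,270),S((70,-25,0),510,302),D((-70,-25,41),362,80),D((-70,15,41),440,92)]
W=[S((-90,23,45),206,463),S((-90,-23,45),232,543),S((-90,-23,0),247,588),S((90,23,9),562,380),S((90,-23,9),606,462),D((-90,-23,45),148,24),D((-90,23,45),233,34),D((90,-23,9),65,238),D((90,23,9),155,250)]
for n,o in zip("NBW",(N,B,W)):
    x0=[*onz(sc,{"N":(223,268),"B":(253,298),"W":(262,335)}[n],.03)[:2],1.5]
    x,r=fit(o,x0);print(n,np.round(x,4),r.tolist())
cs=[sc,sd]
for n,a,b in [("stud",(371,242),(267,216.2)),("postL",(449,130),(376,342)),("postR",(585,262),(66,318))]:
    p,e=tri(cs,[np.array(a),np.array(b)]);print(n,np.round(p,4),e)
for u in [(463,190),(513,241)]: print(np.round(onz(sc,u,.115),3))
for u in [(145,306),(130,352)]: print("stub/mug",np.round(onz(sc,u,.02),3))
for u in [(285,370),(390,190),(290,235)]: print("filter/can/black",np.round(onz(sc,u,.01),3))
E
```

```text
N [ 0.4387 -0.256   1.5064] [[0.5, 0.5], [-0.6, 0.3], [-1.7, -1.3], [1.5, -0.4], [0.7, -0.1], [0.1, -1.0], [-0.2, -1.6]]
B [ 0.5578 -0.2072  1.4383] [[-1.0, -0.6], [-0.5, -0.3], [0.4, 0.8], [0.6, -0.5], [1.0, 0.1], [0.3, -1.3], [-0.4, -1.2]]
W [ 0.673  -0.222   1.5724] [[-0.2, -0.2], [0.2, -0.0], [-0.2, 0.7], [1.8, -0.3], [-0.2, -1.6], [0.3, -1.5], [0.1, -1.7], [-0.4, -0.2], [-0.3, -0.4]]
stud [0.6129 0.0967 0.1623] [array([-0., -0.]), array([-0.1,  0. ])]
postL [0.3131 0.4908 0.1641] [array([0., 0.]), array([ 0.1, -0. ])]
postR [0.8692 0.5452 0.1642] [array([-0.2, -0.1]), array([-0.2,  0. ])]
[0.506 0.433 0.115]
[0.717 0.457 0.115]
stub/mug [ 0.479 -0.479  0.02 ]
stub/mug [ 0.6   -0.539  0.02 ]
filter/can/black [ 0.785 -0.203  0.01 ]
filter/can/black [0.336 0.298 0.01 ]
filter/can/black [ 0.388 -0.045  0.01 ]
```

```bash
cat >> h.py <<'E'
def tcp(g,yaw,lean):
    ox=np.array([np.cos(yaw),np.sin(yaw),0]);oy=np.array([-np.sin(yaw),np.cos(yaw),0]);z=np.array([0,0,1.])
    c,s=np.cos(lean),np.sin(lean);M=np.c_[c*ox+s*z,-oy,-c*z+s*ox]
    return np.array(g)-.167*M[:,2],M
def at(x,y,yaw,lx,z,ly=0):
    return np.array([x+lx*np.cos(yaw)-ly*np.sin(yaw),y+lx*np.sin(yaw)+ly*np.cos(yaw),z])
def plan(targets,pose=None):
    # prints the final row (units) for each call, chained
    s=read_state();p,M=pose or (s["tool_pos"],R.from_rotvec(s["orientation"]).as_matrix())
    for g,yaw,lean in targets:
        P,N=tcp(g,yaw,lean);d=M.T@(P-p);w=R.from_matrix(M.T@N).as_rotvec()
        print("shift",np.round(d/.2,3).tolist(),"turn",np.round(w/np.pi,3).tolist(),"mm",np.round(np.linalg.norm(d)*1e3),"deg",np.round(np.degrees(np.linalg.norm(w)),1))
        p,M=P,N
def now():
    s=read_state();M=R.from_rotvec(s["orientation"]).as_matrix();g=s["tool_pos"]+.167*M[:,2]
    return dict(t=round(s["t"],2),grasp=np.round(g,4).tolist(),lean=round(float(np.degrees(np.arccos(-M[2,2]))),1),yaw=round(float(np.arctan2(-M[0,1],M[1,1])+np.pi)%(2*np.pi),4),q=np.round(s["q"],2).tolist(),op=round(s["opening"],4),f=np.round(s["force"],1).tolist(),gf=round(s["gripper_force"],1))
E
python3 - <<'E'
from h import *
print(now())
L=np.pi/4;b=(.5578,-.2072,1.4383)
plan([((.33,-.42,.25),1.0,.35),((.50,-.30,.18),b[2],L),(at(*b,-70,.09)*0+at(*b,-.065,.085),b[2],L),(at(*b,-.05,.022),b[2],L)])
E
```

```text
{'t': 0.2, 'grasp': [0.1674, -0.5759, 0.2371], 'lean': 0.1, 'yaw': 0.2828, 'q': [-1.37, 0.13, 1.49, -0.0, 1.52, -0.09], 'op': 0.0929, 'f': [-0.2, 0.1, 0.2], 'gf': 0.0}
shift [0.783, -0.334, -0.013] turn [0.04, 0.106, -0.226] mm 170.0 deg 45.5
shift [0.486, 0.642, 0.756] turn [0.076, 0.136, -0.119] mm 221.0 deg 35.3
shift [-0.213, 0.225, 0.458] turn [0.0, 0.0, 0.0] mm 111.0 deg 0.0
shift [-0.17, -0.0, 0.276] turn [0.0, 0.0, 0.0] mm 65.0 deg 0.0
```

Call:
arm_command(
  increments=[
    [0.16, -0.07, 0, 0.008, 0.021, -0.045],
    [0.32, -0.13, 0, 0.016, 0.042, -0.09],
    [0.48, -0.2, 0, 0.024, 0.064, -0.136],
    [0.64, -0.27, -0.01, 0.032, 0.085, -0.181],
    [0.783, -0.334, -0.013, 0.04, 0.106, -0.226],
  ],
  fingers=-1,
  force=45,
)

```text
t: 0.82
tool_pos: [0.3, -0.4675, 0.4074]
orientation: [-2.575, -1.415, -0.456]
force: [0.2, -0.4, -1.9]
opening: 0.093
gripper_force: 0.0
```

Call:
arm_command(
  increments=[
    [0.1, 0.13, 0.15, 0.015, 0.027, -0.024],
    [0.2, 0.26, 0.3, 0.03, 0.054, -0.048],
    [0.3, 0.39, 0.45, 0.045, 0.082, -0.071],
    [0.4, 0.52, 0.6, 0.06, 0.109, -0.095],
    [0.486, 0.642, 0.756, 0.076, 0.136, -0.119],
  ],
)

```text
t: 1.45
tool_pos: [0.4856, -0.4169, 0.2976]
orientation: [-1.886, -1.658, -0.78]
force: [0.1, 0.6, -0.6]
opening: 0.093
gripper_force: 0.0
```

```bash
python3 - <<'E'
from h import *
print(now())
L=np.pi/4;b=(.5578,-.2072,1.4383)
plan([(at(*b,-.065,.085),b[2],L),(at(*b,-.05,.022),b[2],L)])
E
```

```text
{'t': 1.45, 'grasp': [0.5005, -0.2997, 0.1796], 'lean': 45.0, 'yaw': 1.4431, 'q': [-0.94, 0.57, 1.25, 0.54, 1.9, -0.79], 'op': 0.093, 'f': [0.1, 0.6, -0.6], 'gf': 0.0}
shift [-0.214, 0.221, 0.455] turn [-0.001, -0.0, 0.001] mm 110.0 deg 0.3
shift [-0.17, -0.0, 0.276] turn [0.0, 0.0, 0.0] mm 65.0 deg 0.0
```

Call:
arm_command(
  increments=[
    [-0.05, 0.05, 0.1, 0, 0, 0],
    [-0.1, 0.1, 0.2, 0, 0, 0],
    [-0.15, 0.15, 0.3, 0, 0, 0],
    [-0.2, 0.2, 0.4, 0, 0, 0],
    [-0.214, 0.221, 0.455, 0, 0, 0],
  ],
)

```text
t: 2.08
tool_pos: [0.5326, -0.3888, 0.202]
orientation: [-1.89, -1.656, -0.778]
force: [-0.6, -0.2, 0.0]
opening: 0.0931
gripper_force: 0.0
```

Call:
arm_command(
  increments=[
    [-0.04, 0, 0.07, 0, 0, 0],
    [-0.08, 0, 0.14, 0, 0, 0],
    [-0.12, 0, 0.2, 0, 0, 0],
    [-0.15, 0, 0.25, 0, 0, 0],
    [-0.17, 0, 0.276, 0, 0, 0],
  ],
)

```text
t: 2.7
tool_pos: [0.5341, -0.3744, 0.1395]
orientation: [-1.889, -1.656, -0.779]
force: [0.2, 0.5, 0.0]
opening: 0.093
gripper_force: 0.0
```

Call:
arm_command(
  increments=[
    [0, 0, 0, 0, 0, 0],
    [0, 0, 0, 0, 0, 0],
    [0, 0, 0, 0, 0, 0],
    [0, 0, 0, 0, 0, 0],
    [0, 0, 0, 0, 0, 0],
  ],
  fingers=1,
  force=45,
)

```text
t: 3.32
tool_pos: [0.5344, -0.3748, 0.1408]
orientation: [-1.89, -1.658, -0.779]
force: [0.3, -0.4, 0.9]
opening: 0.0497
gripper_force: 44.9
```

```bash
python3 - <<'E'
from h import *
print(now())
c=read_camera("wrist");cv2.imwrite("pics/w1.png",c["image"][:,:,::-1])
b=(.5578,-.2072,1.4383)
def box(P):return np.round(proj(c,[at(*b,x/1000,z/1000,y/1000) for x,y,z in P])).tolist()
print(box([(-70,-25,41),(-70,15,41),(70,-25,31),(70,15,31),(-70,-25,0),(70,25,0)]))
E
```

```text
{'t': 3.33, 'grasp': [0.5496, -0.258, 0.0224], 'lean': 44.9, 'yaw': 1.4403, 'q': [-0.85, 0.77, 1.27, 0.56, 1.66, -0.83], 'op': 0.0497, 'f': [0.3, -0.4, 0.9], 'gf': 44.9}
[[386.0, 345.0], [282.0, 344.0], [363.0, 112.0], [296.0, 112.0], [372.0, 364.0], [284.0, 148.0]]
```

View pics/w1.png

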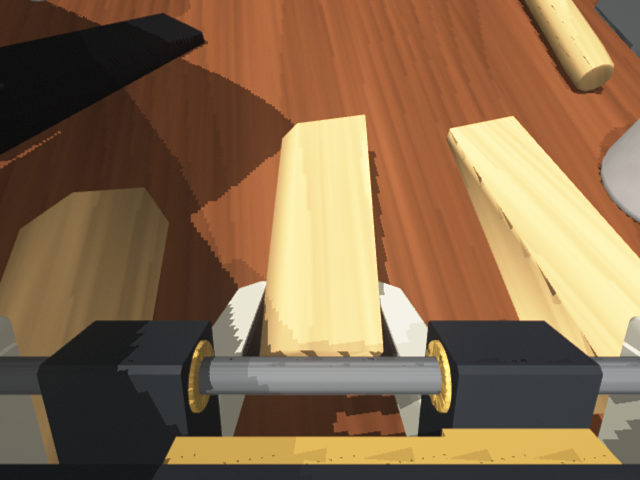

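Wrist view: the base is held squarely between the pads (opening 49.7 mm). Its near top edge is at row ~352 and its far corner at (366,116), so it sits about 3 mm further back than fitted. The black look-alike is at upper left, untouched.

```bash
python3 - <<'E'
from h import *
c=read_camera("wrist")
n=now();g=n["grasp"];y=n["yaw"]
for lx in (.05,.047,.044):
    P=[np.array(at(g[0],g[1],y,lx+x/1000,z/1000,w/1000)) for x,w,z in [(-70,-25,41),(70,-25,31),(-70,15,41)]]
    print(lx,np.round(proj(c,P)).tolist())
L=np.pi/4;BJ=(.613,.0995,1.669)
plan([((g[0],g[1],.09),y,L),(at(*BJ,-.047-.16,.09),BJ[2],L),(at(*BJ,-.047-.13,.032),BJ[2],L)])
E
```

```text
0.05 [[383.0, 348.0], [360.0, 113.0], [279.0, 348.0]]
0.047 [[384.0, 356.0], [361.0, 117.0], [278.0, 356.0]]
0.044 [[384.0, 364.0], [361.0, 120.0], [278.0, 364.0]]
shift [0.236, -0.001, -0.24] turn [-0.0, 0.001, -0.0] mm 67.0 deg 0.2
shift [0.58, 0.45, 0.58] turn [0.051, 0.0, -0.051] mm 187.0 deg 13.1
shift [-0.099, 0.0, 0.311] turn [0.0, 0.0, 0.0] mm 65.0 deg 0.0
```

Call:
arm_command(
  increments=[
    [0.05, 0, -0.05, 0, 0, 0],
    [0.1, 0, -0.1, 0, 0, 0],
    [0.15, 0, -0.15, 0, 0, 0],
    [0.2, 0, -0.2, 0, 0, 0],
    [0.236, 0, -0.24, 0, 0, 0],
  ],
)

```text
t: 4.05
tool_pos: [0.5345, -0.3752, 0.2092]
orientation: [-1.89, -1.658, -0.779]
force: [-0.1, 0.2, -1.9]
opening: 0.0498
gripper_force: 44.8
```

Call:
arm_command(
  increments=[
    [0.11, 0.09, 0.11, 0.01, 0, -0.01],
    [0.23, 0.18, 0.23, 0.02, 0, -0.02],
    [0.35, 0.27, 0.35, 0.03, 0, -0.03],
    [0.46, 0.36, 0.46, 0.04, 0, -0.04],
    [0.58, 0.45, 0.58, 0.051, 0, -0.051],
  ],
)

```text
t: 4.68
tool_pos: [0.6454, -0.2233, 0.2076]
orientation: [-1.663, -1.831, -0.685]
force: [0.8, -0.5, -1.6]
opening: 0.0499
gripper_force: 44.8
```

Call:
arm_command(
  increments=[
    [-0.02, 0, 0.06, 0, 0, 0],
    [-0.04, 0, 0.12, 0, 0, 0],
    [-0.06, 0, 0.19, 0, 0, 0],
    [-0.08, 0, 0.25, 0, 0, 0],
    [-0.099, 0, 0.311, 0, 0, 0],
  ],
)

```text
t: 5.3
tool_pos: [0.6415, -0.1945, 0.1483]
orientation: [-1.665, -1.829, -0.685]
force: [0.3, -0.3, -1.5]
opening: 0.0499
gripper_force: 44.8
```

```bash
python3 - <<'E'
from h import *
print(now())
cw=read_camera("wrist");sc=read_camera("scene");sd=read_camera("side")
r=lambda i,w,h:cv2.resize(i,(w,h),interpolation=cv2.INTER_CUBIC)[:,:,::-1]
# composite: wrist half (400x300), scene crop around ball joint (x335-405,y215-285)*4, side crop x235-300,y190-260
im=np.zeros((600,800,3),np.uint8)
im[:320,:]=r(cw["image"][0:256],800,320)
im[320:,:400]=r(sc["image"][225:281,330:410],400,280);im[320:,400:]=r(sd["image"][195:251,230:310],400,280)
cv2.imwrite("pics/bj.png",im)
L=np.pi/4;BJ=(.613,.0995,1.669)
plan([(at(*BJ,-.048,.032),BJ[2],L),(at(*BJ,-.048,.0225),BJ[2],L)])
for c in (cw,sc,sd): print(np.round(proj(c,[[.613,.0995,.084],at(*BJ,-.0028,.166)]),1).tolist())
E
```

```text
{'t': 5.3, 'grasp': [0.6299, -0.0772, 0.03], 'lean': 44.9, 'yaw': 1.6661, 'q': [-0.54, 0.78, 1.24, 0.61, 1.64, -0.75], 'op': 0.0499, 'f': [0.3, -0.3, -1.5], 'gf': 44.8}
shift [0.462, 0.001, 0.448] turn [-0.0, 0.0, -0.001] mm 129.0 deg 0.2
shift [-0.034, 0.0, 0.034] turn [0.0, 0.0, 0.0] mm 10.0 deg 0.0
[[318.7, -22.6], [317.8, -277.2]]
[[370.4, 260.9], [371.1, 241.1]]
[[267.2, 244.0], [266.8, 214.9]]
```

View pics/bj.png

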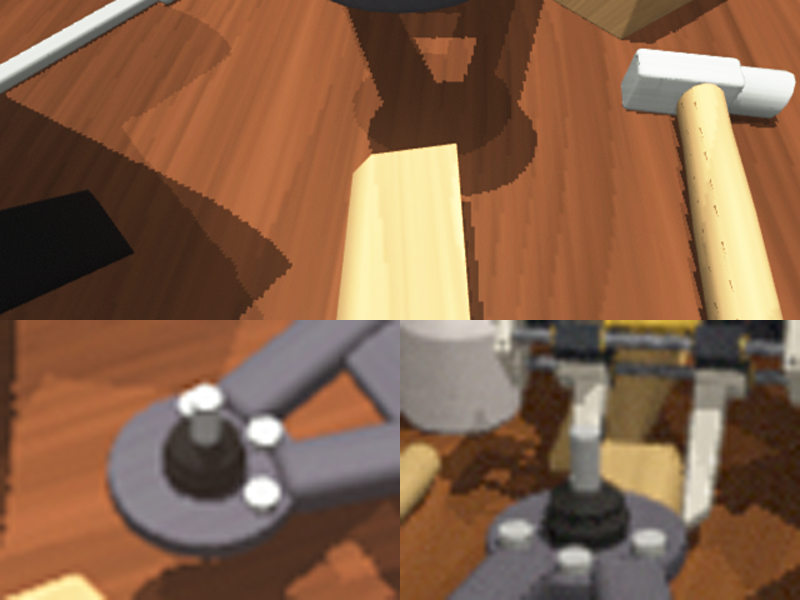

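Call:
arm_command(
  increments=[
    [0.09, 0, 0.09, 0, 0, 0],
    [0.18, 0, 0.18, 0, 0, 0],
    [0.27, 0, 0.27, 0, 0, 0],
    [0.37, 0, 0.36, 0, 0, 0],
    [0.462, 0, 0.448, 0, 0, 0],
  ],
)

```text
t: 6.08
tool_pos: [0.6298, -0.0656, 0.1518]
orientation: [-1.664, -1.831, -0.686]
force: [0.2, -0.6, -2.0]
opening: 0.0496
gripper_force: 44.8
```

```bash
python3 - <<'E'
from h import *
print(now())
L=np.pi/4;BJ=(.613,.0995,1.669)
plan([(at(*BJ,-.048,.0225),BJ[2],L)])
sc=read_camera("scene");sd=read_camera("side")
r=lambda i,w,h:cv2.resize(i,(w,h),interpolation=cv2.INTER_CUBIC)[:,:,::-1]
cv2.imwrite("pics/in.png",np.hstack([r(sc["image"][210:290,310:410],400,320),r(sd["image"][190:270,220:320],400,320)]))
for c in (sc,sd): print(np.round(proj(c,[at(*BJ,x/1000,z/1000+.008,y/1000) for x,y,z in [(-70,-25,41),(-70,15,41),(70,-25,31),(70,15,31)]]),1).tolist())
E
```

```text
{'t': 6.08, 'grasp': [0.6184, 0.0517, 0.0335], 'lean': 44.9, 'yaw': 1.6667, 'q': [-0.38, 0.64, 1.45, 0.68, 1.5, -0.68], 'op': 0.0496, 'f': [0.2, -0.6, -2.0], 'gf': 44.8}
shift [-0.04, -0.003, 0.039] turn [0.0, 0.001, -0.001] mm 11.0 deg 0.2
[[351.4, 286.0], [343.9, 275.1], [397.0, 268.0], [389.1, 257.6]]
[[262.3, 240.6], [277.3, 241.6], [252.9, 274.1], [269.1, 275.2]]
```

Call:
arm_command(
  increments=[
    [-0.01, 0, 0.01, 0, 0, 0],
    [-0.02, 0, 0.02, 0, 0, 0],
    [-0.03, 0, 0.03, 0, 0, 0],
    [-0.036, 0, 0.036, 0, 0, 0],
    [-0.038, -0.003, 0.038, 0, 0, 0],
  ],
)

```text
t: 6.8
tool_pos: [0.6293, -0.0668, 0.1407]
orientation: [-1.664, -1.83, -0.687]
force: [1.3, -1.0, 3.1]
opening: 0.0497
gripper_force: 44.9
```

```bash
python3 - <<'E'
from h import *
print(now())
L=np.pi/4;BJ=(.613,.0995,1.669)
n=now();g=n["grasp"];plan([(at(g[0],g[1],1.669,-.15,g[2]+.15),1.669,L)])
E
```

```text
{'t': 6.8, 'grasp': [0.6179, 0.0506, 0.0224], 'lean': 44.9, 'yaw': 1.6664, 'q': [-0.38, 0.66, 1.45, 0.68, 1.49, -0.69], 'op': 0.0497, 'f': [1.3, -1.0, 3.1], 'gf': 44.9}
shift [-0.003, 0.002, -1.061] turn [0.0, 0.0, -0.001] mm 212.0 deg 0.2
```

Call:
arm_command(
  increments=[
    [0, 0, 0, 0, 0, 0],
    [0, 0, 0, 0, 0, 0],
    [0, 0, 0, 0, 0, 0],
    [0, 0, 0, 0, 0, 0],
    [0, 0, 0, 0, 0, 0],
  ],
  fingers=-1,
)

```text
t: 7.42
tool_pos: [0.6289, -0.0663, 0.1402]
orientation: [-1.664, -1.83, -0.685]
force: [-0.6, 0.2, -0.1]
opening: 0.0919
gripper_force: 0.0
```

Call:
arm_command(
  increments=[
    [0, 0, -0.1, 0, 0, 0],
    [0, 0, -0.25, 0, 0, 0],
    [0, 0, -0.45, 0, 0, 0],
    [0, 0, -0.65, 0, 0, 0],
    [0, 0, -0.85, 0, 0, 0],
  ],
)

```text
t: 8.05
tool_pos: [0.6407, -0.1877, 0.263]
orientation: [-1.665, -1.831, -0.686]
force: [0.3, 0.5, 0.5]
opening: 0.0929
gripper_force: 0.0
```

```bash
python3 - <<'E'
from h import *
print(now())
sc=read_camera("scene");sd=read_camera("side");w=read_camera("wrist")
r=lambda i,w,h:cv2.resize(i,(w,h),interpolation=cv2.INTER_CUBIC)[:,:,::-1]
im=np.zeros((600,800,3),np.uint8)
im[:240,:400]=r(sc["image"][230:290,320:420],400,240);im[:240,400:]=r(sd["image"][200:260,220:320],400,240)
im[240:,:480]=r(w["image"],480,360)
cv2.imwrite("pics/base.png",im)
BJ=(.613,.0995,1.669)
for c in (sc,sd,w): print(np.round(proj(c,[at(*BJ,x/1000,z/1000,y/1000) for x,y,z in [(-70,-25,41),(-70,15,41),(-70,-25,0),(70,-25,31),(70,15,31),(0,0,84)]]),1).tolist())
L=np.pi/4;b=(.4387,-.256,1.5064)
plan([(at(*b,-.095,.12),b[2],L),(at(*b,-.065,.07),b[2],L),(at(*b,-.05,.022),b[2],L)])
E
```

```text
{'t': 8.05, 'grasp': [0.6293, -0.0705, 0.1446], 'lean': 44.9, 'yaw': 1.6665, 'q': [-0.53, 0.62, 1.24, 0.62, 1.76, -0.66], 'op': 0.0929, 'f': [0.3, 0.5, 0.5], 'gf': 0.0}
[[351.3, 287.8], [343.8, 276.9], [350.9, 296.8], [396.8, 269.8], [388.9, 259.5], [370.4, 260.9]]
[[262.4, 243.1], [277.3, 244.1], [262.7, 256.0], [253.0, 276.8], [269.2, 277.9], [267.2, 244.0]]
[[345.3, 232.9], [298.7, 233.0], [342.4, 254.4], [339.5, 124.3], [302.1, 124.3], [316.0, 135.7]]
shift [-1.008, -1.209, -0.821] turn [-0.035, 0.001, 0.036] mm 355.0 deg 9.1
shift [-0.071, -0.0, 0.283] turn [0.0, 0.0, 0.0] mm 58.0 deg 0.0
shift [-0.117, 0.0, 0.223] turn [0.0, 0.0, 0.0] mm 50.0 deg 0.0
```

View pics/base.png

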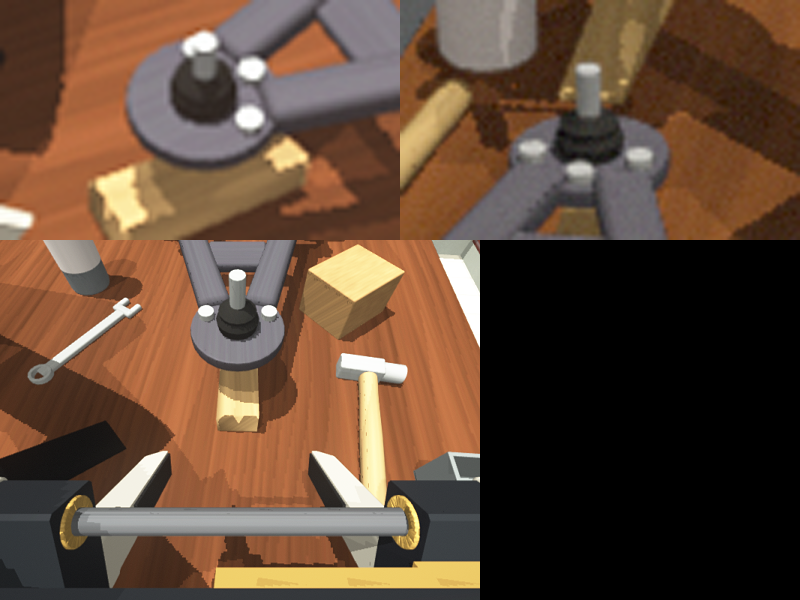

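```bash
python3 - <<'E'
from h import *
sc=read_camera("scene");w=read_camera("wrist")
for u in [(150,202),(174,198),(182,243),(162,250),(166,224)]: print([np.round(onz(sc,u,z)[:2],3).tolist() for z in (.0,.045)])
BJ=(.613,.0995,1.669);print(proj(w,at(*BJ,-.05,.0933)))
for a in (.349,): print()
L=np.pi/4;b=(.4387,-.256,1.5064)
for lx in (-.05,-.04,-.03):
    g=at(*b,lx,.024)
    print([np.round(at(g[0],g[1],b[2],x,0,y)[:2],3).tolist() for x in (-.0725,-.1255+.0) for y in (.094,-.094)])
E
```

```text
[[0.092, -0.392], [0.139, -0.391]]
[[0.104, -0.32], [0.15, -0.321]]
[[0.289, -0.339], [0.329, -0.34]]
[[0.293, -0.398], [0.333, -0.397]]
[[0.2, -0.366], [0.243, -0.366]]
[[318.62820243 176.18515513]]

[[0.337, -0.372], [0.525, -0.384], [0.334, -0.425], [0.521, -0.437]]
[[0.338, -0.362], [0.525, -0.374], [0.334, -0.415], [0.522, -0.427]]
[[0.338, -0.352], [0.526, -0.364], [0.335, -0.405], [0.522, -0.417]]
```

```bash
python3 - <<'E'
from h import *
BJ0=(.613,.0995)
cams={n:read_camera(n) for n in("scene","side","wrist")}
yaw=1.669;ox=np.array([np.cos(yaw),np.sin(yaw),0]);oy=np.array([-np.sin(yaw),np.cos(yaw),0])
def rim(v,hs=(11,25),n=360):
    t=np.radians(np.arange(n)*360/n);d=-.034
    # tilt about hinge axis: z rises with ox (towards the hinge) by +0.034
    up=np.array([0,0,1.])-.034*ox; fw=ox+.034*np.array([0,0,1.])
    b=np.array([v[0],v[1],.084])
    return np.vstack([b+up*h/1000+.05*(np.cos(t)[:,None]*fw+np.sin(t)[:,None]*oy) for h in hs])
for n,c in cams.items():
    im=cv2.cvtColor(c["image"],cv2.COLOR_RGB2HSV);m=((im[...,1]<75)).astype(np.uint8)*255
    for lab,v in [("pred",BJ0),("+5y",(BJ0[0]+.005*ox[0],BJ0[1]+.005*ox[1])),("+5x",(BJ0[0]-.005*oy[0],BJ0[1]-.005*oy[1]))]:
        p=cv2.convexHull(proj(c,rim(v)).astype(np.float32))[:,0];print(n,lab,"u",p[:,0].min().round(1),p[:,0].max().round(1),"v",p[:,1].min().round(1),p[:,1].max().round(1))
    p=np.array(proj(c,[*BJ0,.1])[0]).astype(int)
    if n!="side":
        for du in(-8,0,8):
            col=im[:,p[0]+du,1];print(" col",p[0]+du,[int(x) for x in col[p[1]+(5 if n=="scene" else 20):p[1]+(25 if n=="scene" else 70)]])
    if n=="scene":
        for dv in(-4,0,4):print(" row",p[1]+dv,[int(x) for x in im[p[1]+dv,p[0]-28:p[0]-10,1]])
    if n=="wrist":
        for dv in(0,10,20):
            row=im[p[1]+dv,:,1];k=np.where(row[200:440]<90)[0]+200;print(" row",p[1]+dv,k.min(),k.max())
    if n=="side":
        for du in(-15,12):print(" col",p[0]+du,[int(x) for x in im[p[1]-25:p[1],p[0]+du,1]],p[1]-25)
        for dv in(0,):print(" row",p[1]+dv,[int(x) for x in im[p[1]+dv,p[0]-35:p[0]+36,1]],p[0]-35)
E
```

```text
scene pred u 351.1 390.2 v 239.9 274.1
scene +5y u 352.8 391.9 v 239.2 273.3
scene +5x u 352.1 391.3 v 241.2 275.5
 col 362 [14, 14, 14, 16, 20, 18, 20, 35, 65, 115, 127, 125, 123, 125, 125, 126, 126, 126, 127, 126]
 col 370 [16, 18, 15, 16, 18, 17, 16, 13, 29, 35, 86, 119, 126, 126, 125, 125, 126, 123, 125, 126]
 col 378 [20, 20, 17, 14, 16, 16, 13, 26, 35, 93, 125, 125, 124, 125, 124, 124, 125, 126, 126, 125]
 row 253 [165, 163, 163, 165, 165, 164, 163, 166, 168, 103, 19, 16, 14, 14, 14, 15, 16, 18]
 row 257 [164, 165, 165, 165, 167, 167, 164, 166, 170, 120, 21, 18, 13, 13, 15, 16, 17, 17]
 row 261 [166, 164, 164, 165, 164, 165, 163, 163, 163, 163, 145, 33, 16, 14, 12, 13, 14, 13]
side pred u 246.8 287.2 v 225.8 250.5
side +5y u 246.4 287.0 v 226.7 251.6
side +5x u 244.8 285.2 v 225.6 250.4
 col 252 [22, 46, 139, 207, 178, 189, 173, 230, 171, 170, 200, 146, 150, 142, 187, 174, 190, 192, 137, 23, 7, 14, 9, 11, 8] 213
 col 279 [113, 131, 132, 115, 135, 152, 166, 172, 221, 169, 232, 184, 158, 187, 158, 189, 131, 38, 11, 14, 19, 12, 10, 9, 9] 213
 row 238 [180, 177, 177, 181, 162, 163,
[... 399 characters left out ...]
312 [13, 13, 14, 14, 13, 14, 13, 14, 13, 14, 15, 15, 13, 14, 13, 13, 13, 14, 14, 14, 14, 13, 11, 11, 8, 11, 18, 15, 12, 20, 16, 20, 25, 17, 26, 87, 117, 120, 120, 120, 120, 122, 122, 121, 119, 120, 121, 119, 120, 120]
 col 320 [14, 16, 14, 16, 14, 12, 12, 12, 12, 12, 12, 14, 12, 14, 12, 14, 12, 14, 9, 9, 11, 9, 9, 7, 9, 7, 6, 15, 12, 16, 21, 21, 21, 21, 18, 29, 100, 118, 122, 122, 120, 123, 120, 118, 121, 119, 121, 121, 121, 120]
 col 328 [14, 14, 12, 16, 14, 12, 12, 14, 12, 12, 11, 11, 9, 9, 11, 9, 11, 9, 9, 7, 11, 11, 7, 9, 10, 11, 15, 20, 16, 12, 21, 17, 17, 22, 22, 65, 114, 121, 120, 121, 120, 123, 121, 119, 122, 121, 122, 122, 124, 121]
 row 121 257 385
 row 131 258 384
 row 141 261 381
```

BJ model is confirmed: plate edges match within about 1 px in all three views. In the base picture, the base lies under the plate with its tall end at the predicted spot, wrist pixels (345,233). Next is the notched offcut.

```bash
python3 - <<'E'
from h import *
L=np.pi/4;b=(.4387,-.256,1.5064)
plan([((.53,-.23,.15),1.58,L),(at(*b,-.085,.10),b[2],L),(at(*b,-.048,.023),b[2],L)])
E
```

```text
shift [-0.508, -0.623, -0.567] turn [-0.021, 0.0, 0.019] mm 197.0 deg 5.1
shift [-0.564, -0.532, -0.211] turn [-0.017, 0.0, 0.017] mm 161.0 deg 4.2
shift [-0.141, 0.0, 0.403] turn [0.0, 0.0, 0.0] mm 85.0 deg 0.0
```

Call:
arm_command(
  increments=[
    [-0.1, -0.12, -0.12, -0.004, 0, 0.004],
    [-0.2, -0.25, -0.23, -0.008, 0, 0.008],
    [-0.3, -0.37, -0.34, -0.012, 0, 0.012],
    [-0.4, -0.5, -0.45, -0.016, 0, 0.016],
    [-0.508, -0.623, -0.567, -0.021, 0, 0.019],
  ],
)

```text
t: 9.07
tool_pos: [0.5306, -0.3489, 0.2685]
orientation: [-1.752, -1.767, -0.727]
force: [-0.5, -0.4, -0.7]
opening: 0.0927
gripper_force: 0.0
```

Call:
arm_command(
  increments=[
    [-0.11, -0.1, -0.04, -0.003, 0, 0.003],
    [-0.22, -0.2, -0.08, -0.006, 0, 0.006],
    [-0.34, -0.31, -0.12, -0.01, 0, 0.01],
    [-0.45, -0.42, -0.16, -0.014, 0, 0.014],
    [-0.564, -0.532, -0.211, -0.017, 0, 0.017],
  ],
)

```text
t: 9.7
tool_pos: [0.4253, -0.459, 0.218]
orientation: [-1.827, -1.708, -0.758]
force: [-0.3, -0.0, -0.1]
opening: 0.0928
gripper_force: 0.0
```

Call:
arm_command(
  increments=[
    [-0.03, 0, 0.09, 0, 0, 0],
    [-0.06, 0, 0.18, 0, 0, 0],
    [-0.09, 0, 0.27, 0, 0, 0],
    [-0.12, 0, 0.35, 0, 0, 0],
    [-0.14, 0, 0.4, 0, 0, 0],
  ],
)

```text
t: 10.32
tool_pos: [0.4288, -0.4217, 0.1418]
orientation: [-1.827, -1.709, -0.758]
force: [-0.1, 0.4, -0.1]
opening: 0.0927
gripper_force: 0.0
```

```bash
python3 - <<'E'
from h import *
print(now())
L=np.pi/4;b=(.4387,-.256,1.5064)
plan([(at(*b,-.048,.023),b[2],L)])
E
```

```text
{'t': 10.32, 'grasp': [0.4369, -0.3039, 0.0236], 'lean': 45.0, 'yaw': 1.5038, 'q': [-1.0, 0.71, 1.37, 0.44, 1.73, -1.01], 'op': 0.0927, 'f': [-0.1, 0.4, -0.1], 'gf': 0.0}
shift [-0.003, -0.004, 0.002] turn [0.001, 0.0, -0.0] mm 1.0 deg 0.2
```

Call:
arm_command(
  increments=[
    [0, 0, 0, 0, 0, 0],
    [0, 0, 0, 0, 0, 0],
    [0, 0, 0, 0, 0, 0],
    [0, 0, 0, 0, 0, 0],
    [0, 0, 0, 0, 0, 0],
  ],
  fingers=1,
  force=50,
)

```text
t: 10.95
tool_pos: [0.4286, -0.4234, 0.1436]
orientation: [-1.829, -1.71, -0.758]
force: [-0.4, -1.4, 2.3]
opening: 0.0562
gripper_force: 49.4
```

```bash
python3 - <<'E'
from h import *
n=now();print(n);g=n["grasp"];y=n["yaw"]
c=read_camera("wrist");cv2.imwrite("pics/w2.png",c["image"][:,:,::-1])
for lx in (.052,.048,.044):
    print(lx,np.round(proj(c,[at(g[0],g[1],y,lx+x/1000,z/1000,w/1000) for x,w,z in [(75,-28,34),(75,8,34),(55,28,34),(-75,-28,34),(75,-10,34),(75,-10,0)]]),1).tolist())
im=cv2.cvtColor(c["image"],cv2.COLOR_RGB2HSV)
for u in (325,335,345): print(u,[tuple(int(k) for k in im[v,u]) for v in range(90,150,4)])
E
```

```text
{'t': 10.95, 'grasp': [0.437, -0.3059, 0.0253], 'lean': 44.9, 'yaw': 1.5024, 'q': [-1.0, 0.71, 1.36, 0.44, 1.73, -1.01], 'op': 0.0562, 'f': [-0.4, -1.4, 2.3], 'gf': 49.4}
0.052 [[364.8, 105.1], [305.5, 105.0], [270.3, 128.7], [387.5, 361.3], [335.2, 105.0], [333.1, 145.4]]
0.048 [[365.2, 109.7], [305.4, 109.6], [269.8, 133.7], [388.5, 371.7], [335.3, 109.6], [333.2, 149.8]]
0.044 [[365.7, 114.4], [305.2, 114.2], [269.4, 138.9], [389.4, 382.3], [335.5, 114.3], [333.3, 154.2]]
325 [(11, 158, 152), (11, 157, 154), (11, 157, 153), (11, 156, 154), (11, 156, 152), (17, 120, 192), (19, 116, 203), (18, 117, 207), (18, 114, 208), (18, 114, 212), (18, 114, 215), (27, 60, 255), (27, 57, 255), (27, 53, 255), (28, 49, 255)]
335 [(11, 153, 150), (11, 155, 151), (12, 158, 153), (12, 157, 154), (11, 157, 156), (17, 117, 186), (18, 116, 192), (18, 115, 198), (18, 113, 201), (18, 115, 207), (24, 92, 250), (25, 74, 253), (26, 68, 254), (27, 63, 254), (27, 58, 255)]
345 [(11, 156, 152), (11, 157, 154), (11, 152, 154), (11, 152, 154), (11, 151, 157), (18, 117, 172), (18, 117, 175), (18, 120, 179), (18, 114, 181), (18, 117, 189), (21, 102, 240), (22, 98, 243), (23, 95, 246), (23, 87, 248), (23, 87, 250)]
```

View pics/w2.png

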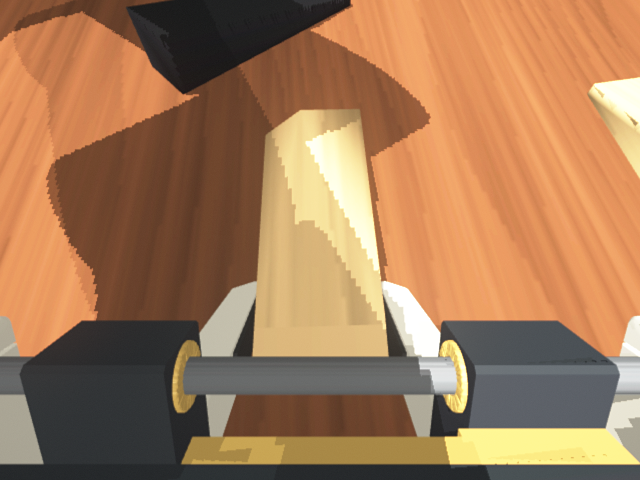

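Wrist view: the notched offcut is held squarely. Its far edge is at row ~109, so its centre is 48.5 mm ahead of the grasp; the clipped corner is at (267,135).

```bash
python3 - <<'E'
from h import *
L=np.pi/4;BJ=(.613,.0995,1.667);n=now();g=n["grasp"]
t=lambda s,z:(at(*BJ,-.063-s/1000,z),BJ[2],L)
plan([((g[0],g[1],.11),n["yaw"],L),((.53,-.25,.12),1.6,L),t(160,.1),t(130,.071)])
E
```

```text
shift [0.297, 0.003, -0.3] turn [0.001, 0.001, 0.001] mm 84.0 deg 0.2
shift [0.257, 0.502, 0.186] turn [0.022, 0.0, -0.022] mm 119.0 deg 5.6
shift [0.37, 0.58, 0.512] turn [0.015, 0.0, -0.015] mm 171.0 deg 3.8
shift [0.004, -0.0, 0.209] turn [0.0, 0.0, 0.0] mm 42.0 deg 0.0
```

Call:
arm_command(
  increments=[
    [0.06, 0, -0.06, 0, 0, 0],
    [0.12, 0, -0.12, 0, 0, 0],
    [0.18, 0, -0.18, 0, 0, 0],
    [0.24, 0, -0.24, 0, 0, 0],
    [0.297, 0, -0.3, 0, 0, 0],
  ],
)

```text
t: 11.62
tool_pos: [0.4283, -0.4233, 0.229]
orientation: [-1.829, -1.71, -0.758]
force: [0.5, 0.3, -1.8]
opening: 0.0556
gripper_force: 49.4
```

Call:
arm_command(
  increments=[
    [0.05, 0.1, 0.04, 0.004, 0, -0.004],
    [0.1, 0.2, 0.08, 0.009, 0, -0.009],
    [0.15, 0.3, 0.11, 0.013, 0, -0.013],
    [0.2, 0.4, 0.15, 0.018, 0, -0.018],
    [0.257, 0.502, 0.186, 0.022, 0, -0.022],
  ],
)

```text
t: 12.25
tool_pos: [0.5343, -0.3663, 0.2373]
orientation: [-1.729, -1.785, -0.717]
force: [0.5, -0.2, -1.8]
opening: 0.056
gripper_force: 49.4
```

Call:
arm_command(
  increments=[
    [0.07, 0.12, 0.1, 0.003, 0, -0.003],
    [0.15, 0.23, 0.2, 0.006, 0, -0.006],
    [0.22, 0.35, 0.3, 0.009, 0, -0.009],
    [0.3, 0.46, 0.4, 0.012, 0, -0.012],
    [0.37, 0.58, 0.512, 0.015, 0, -0.015],
  ],
)

```text
t: 12.88
tool_pos: [0.6464, -0.2379, 0.2178]
orientation: [-1.662, -1.834, -0.689]
force: [0.6, 1.2, -0.4]
opening: 0.0561
gripper_force: 49.4
```

Call:
arm_command(
  increments=[
    [0, 0, 0.05, 0, 0, 0],
    [0, 0, 0.1, 0, 0, 0],
    [0, 0, 0.15, 0, 0, 0],
    [0.004, 0, 0.209, 0, 0, 0],
    [0.004, 0, 0.209, 0, 0, 0],
  ],
)

```text
t: 13.5
tool_pos: [0.6416, -0.209, 0.1876]
orientation: [-1.663, -1.832, -0.689]
force: [-0.5, 0.8, -1.5]
opening: 0.0561
gripper_force: 49.4
```

```bash
python3 - <<'E'
from h import *
L=np.pi/4;BJ=(.613,.0995,1.667);n=now();print(n);g=n["grasp"]
t=lambda s,z:(at(*BJ,-.063-s/1000,z),BJ[2],L)
print(np.round(t(130,.071)[0],4))
plan([t(50,.066),t(4,.0625),t(0,.057)])
c=read_camera("wrist");im=cv2.cvtColor(c["image"],cv2.COLOR_RGB2HSV)
print(np.round(proj(c,[at(g[0],g[1],n["yaw"],.0485+x/1000,g[2]+z/1000-.025,w/1000) for x,w,z in [(75,-10,34),(75,8,34)]]),1).tolist())
for u in (325,335,345): print(u,[int(im[v,u,1]) for v in range(90,130,2)])
E
```

```text
{'t': 13.5, 'grasp': [0.6303, -0.0916, 0.0695], 'lean': 45.0, 'yaw': 1.6671, 'q': [-0.55, 0.74, 1.22, 0.6, 1.7, -0.73], 'op': 0.0561, 'f': [-0.5, 0.8, -1.5], 'gf': 49.4}
[ 0.6315 -0.0926  0.071 ]
shift [0.266, 0.006, 0.291] turn [0.0, 0.0, 0.0] mm 79.0 deg 0.0
shift [0.15, 0.0, 0.175] turn [0.0, 0.0, 0.0] mm 46.0 deg 0.0
shift [-0.005, -0.0, 0.034] turn [0.0, 0.0, 0.0] mm 7.0 deg 0.0
[[335.7, 108.7], [305.8, 108.7]]
325 [122, 126, 122, 124, 127, 125, 127, 125, 125, 125, 124, 121, 121, 120, 121, 118, 117, 118, 118, 120]
335 [126, 126, 124, 126, 125, 123, 125, 126, 122, 124, 123, 124, 124, 123, 120, 122, 122, 121, 122, 121]
345 [121, 122, 123, 122, 123, 123, 124, 125, 126, 126, 127, 125, 125, 125, 127, 127, 123, 125, 126, 124]
```

Call:
arm_command(
  increments=[
    [0.05, 0, 0.06, 0, 0, 0],
    [0.1, 0.002, 0.12, 0, 0, 0],
    [0.16, 0.004, 0.18, 0, 0, 0],
    [0.21, 0.005, 0.24, 0, 0, 0],
    [0.266, 0.006, 0.291, 0, 0, 0],
  ],
)

```text
t: 14.18
tool_pos: [0.6356, -0.1296, 0.1849]
orientation: [-1.663, -1.833, -0.689]
force: [0.2, -0.4, -1.0]
opening: 0.056
gripper_force: 49.4
```

Call:
arm_command(
  increments=[
    [0.04, 0, 0.04, 0, 0, 0],
    [0.08, 0, 0.09, 0, 0, 0],
    [0.12, 0, 0.14, 0, 0, 0],
    [0.15, 0, 0.175, 0, 0, 0],
    [0.15, 0, 0.175, 0, 0, 0],
  ],
)

```text
t: 14.8
tool_pos: [0.6312, -0.0846, 0.1812]
orientation: [-1.662, -1.834, -0.689]
force: [-0.1, 0.6, -0.9]
opening: 0.0561
gripper_force: 49.4
```

```bash
python3 - <<'E'
from h import *
L=np.pi/4;BJ=(.613,.0995,1.667);n=now();print(n);g=n["grasp"]
t=lambda s,z:(at(*BJ,-.063-s/1000,z),BJ[2],L)
print(np.round(t(4,.0625)[0],4))
plan([t(0,.06),t(0,.0565)])
w=read_camera("wrist");sc=read_camera("scene");sd=read_camera("side")
r=lambda i,w,h:cv2.resize(i,(w,h),interpolation=cv2.INTER_CUBIC)[:,:,::-1]
im=np.zeros((600,800,3),np.uint8)
im[:240,:400]=r(sc["image"][230:305,310:435],400,240);im[:240,400:]=r(sd["image"][200:260,220:320],400,240)
im[240:,:480]=r(w["image"],480,360)
cv2.imwrite("pics/n_in.png",im)
E
```

```text
{'t': 14.8, 'grasp': [0.62, 0.0328, 0.0629], 'lean': 44.9, 'yaw': 1.6678, 'q': [-0.4, 0.61, 1.43, 0.67, 1.55, -0.67], 'op': 0.0561, 'f': [-0.1, 0.6, -0.9], 'gf': 49.4}
[0.6194 0.0328 0.0625]
shift [0.003, -0.002, 0.025] turn [0.0, 0.0, 0.001] mm 5.0 deg 0.1
shift [-0.012, 0.0, 0.012] turn [0.0, 0.0, 0.0] mm 3.0 deg 0.0
```

Call:
arm_command(
  increments=[
    [0.001, 0, 0.006, 0, 0, 0],
    [0.002, 0, 0.012, 0, 0, 0],
    [0.002, 0, 0.018, 0, 0, 0],
    [0.003, 0, 0.024, 0, 0, 0],
    [0.003, 0, 0.024, 0, 0, 0],
  ],
)

```text
t: 15.58
tool_pos: [0.631, -0.0814, 0.1783]
orientation: [-1.663, -1.833, -0.689]
force: [-0.1, 0.3, -1.3]
opening: 0.0561
gripper_force: 49.4
```

Call:
arm_command(
  increments=[
    [-0.003, 0, 0.003, 0, 0, 0],
    [-0.006, 0, 0.006, 0, 0, 0],
    [-0.009, 0, 0.009, 0, 0, 0],
    [-0.012, 0, 0.012, 0, 0, 0],
    [-0.012, 0, 0.012, 0, 0, 0],
  ],
)

```text
t: 16.2
tool_pos: [0.6311, -0.0816, 0.1756]
orientation: [-1.663, -1.833, -0.69]
force: [-2.2, -1.2, 4.8]
opening: 0.0561
gripper_force: 49.4
```

```bash
python3 - <<'E'
from h import *
L=np.pi/4;BJ=(.613,.0995,1.667);n=now();print(n);print(np.round(at(*BJ,-.063,.0565),4), read_state()["wrist_torque"])
E
```

```text
{'t': 16.2, 'grasp': [0.6201, 0.0358, 0.0573], 'lean': 44.9, 'yaw': 1.6674, 'q': [-0.4, 0.62, 1.43, 0.67, 1.54, -0.67], 'op': 0.0561, 'f': [-2.2, -1.2, 4.8], 'gf': 49.4}
[0.6191 0.0368 0.0565] [0.10462865 0.3809811  0.37769007]
```

Call:
arm_command(
  increments=[
    [0, 0, 0, 0, 0, 0],
    [0, 0, 0, 0, 0, 0],
    [0, 0, 0, 0, 0, 0],
    [0, 0, 0, 0, 0, 0],
    [0, 0, 0, 0, 0, 0],
  ],
  fingers=-1,
)

```text
t: 16.82
tool_pos: [0.631, -0.0815, 0.1749]
orientation: [-1.663, -1.833, -0.69]
force: [-0.1, -0.7, 0.3]
opening: 0.0927
gripper_force: 0.0
```

Call:
arm_command(
  increments=[
    [0, 0, -0.1, 0, 0, 0],
    [0, 0, -0.25, 0, 0, 0],
    [0, 0, -0.45, 0, 0, 0],
    [0, 0, -0.65, 0, 0, 0],
    [0, 0, -0.85, 0, 0, 0],
  ],
)

```text
t: 17.45
tool_pos: [0.6423, -0.2029, 0.2978]
orientation: [-1.665, -1.834, -0.69]
force: [0.5, -0.5, -0.2]
opening: 0.093
gripper_force: 0.0
```

```bash
python3 - <<'E'
from h import *
print(now())
w=read_camera("wrist");sc=read_camera("scene");sd=read_camera("side")
r=lambda i,w,h:cv2.resize(i,(w,h),interpolation=cv2.INTER_CUBIC)[:,:,::-1]
im=np.zeros((600,800,3),np.uint8)
im[:240,:400]=r(sc["image"][245:305,325:425],400,240);im[:240,400:]=r(sd["image"][200:260,220:320],400,240)
im[240:,:]=r(w["image"][60:276,160:640-0][:,:480],800,360)
cv2.imwrite("pics/n_bed.png",im)
BJ=(.613,.0995,1.667)
for nm,c in (("sc",sc),("w",w)): print(nm,np.round(proj(c,[at(*BJ,(x-14.5)/1000,z/1000,y/1000) for x,y,z in [(-75,-28,66),(-75,28,66),(-75,-28,32),(75,-28,66),(-57,-28,32)]]),1).tolist())
L=np.pi/4;b=(.673,-.222,1.5724)
plan([((.655,-.25,.14),1.6,L),(at(*b,-.095,.09),b[2],L),(at(*b,-.072,.024),b[2],L)])
E
```

```text
{'t': 17.45, 'grasp': [0.6314, -0.0857, 0.1794], 'lean': 44.8, 'yaw': 1.6665, 'q': [-0.55, 0.61, 1.2, 0.62, 1.82, -0.64], 'op': 0.093, 'f': [0.5, -0.5, -0.2], 'gf': 0.0}
sc [[345.4, 285.9], [335.0, 270.4], [345.2, 293.5], [395.4, 264.0], [351.2, 290.9]]
w [[350.4, 244.8], [285.6, 244.7], [347.6, 261.9], [344.5, 121.2], [346.9, 245.2]]
shift [-0.73, -0.001, -0.438] turn [-0.013, 0.002, 0.016] mm 170.0 deg 3.7
shift [-0.415, 0.065, -0.062] turn [-0.006, 0.0, 0.006] mm 85.0 deg 1.6
shift [-0.152, 0.0, 0.315] turn [0.0, 0.0, 0.0] mm 70.0 deg 0.0
```

View pics/n_bed.png

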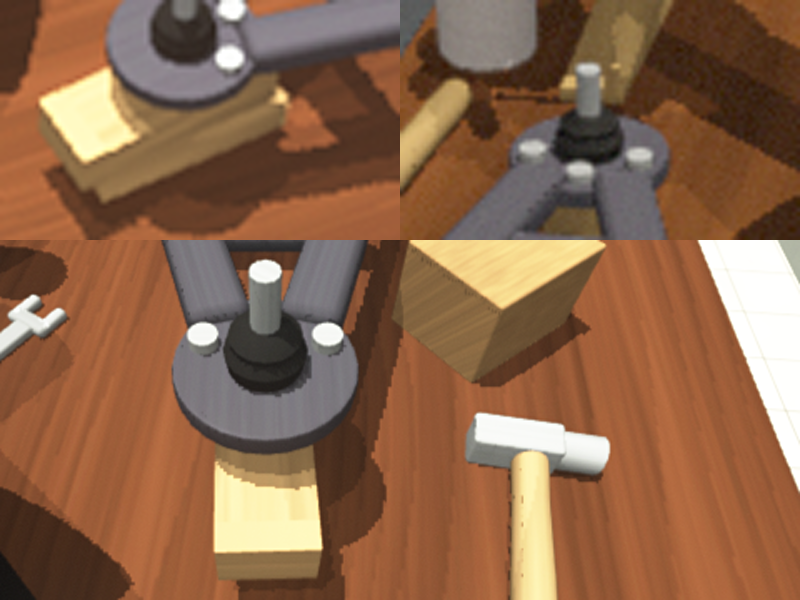

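The notched offcut is bedded: its top corners in the scene crop match the level 66 mm model within 1 px, and its lip is over the tall end. Next is the plain wedge.

Call:
arm_command(
  increments=[
    [-0.15, 0, -0.09, -0.003, 0, 0.003],
    [-0.3, 0, -0.18, -0.006, 0, 0.006],
    [-0.45, 0, -0.27, -0.009, 0, 0.009],
    [-0.6, 0, -0.36, -0.012, 0, 0.012],
    [-0.73, 0, -0.438, -0.013, 0.002, 0.016],
  ],
)

```text
t: 18.23
tool_pos: [0.6581, -0.3656, 0.2527]
orientation: [-1.725, -1.776, -0.714]
force: [-0.0, -0.9, 1.1]
opening: 0.0931
gripper_force: 0.0
```

Call:
arm_command(
  increments=[
    [-0.08, 0.01, -0.01, 0, 0, 0],
    [-0.16, 0.03, -0.02, -0.002, 0, 0.002],
    [-0.25, 0.04, -0.04, -0.004, 0, 0.004],
    [-0.34, 0.05, -0.05, -0.006, 0, 0.006],
    [-0.415, 0.065, -0.062, -0.006, 0, 0.006],
  ],
)

```text
t: 18.85
tool_pos: [0.6731, -0.4317, 0.2019]
orientation: [-1.751, -1.756, -0.725]
force: [-0.0, 0.3, -0.2]
opening: 0.0928
gripper_force: 0.0
```

```bash
python3 - <<'E'
from h import *
print(now())
L=np.pi/4;b=(.673,-.222,1.5724)
plan([(at(*b,-.075,.024),b[2],L)])
w=read_camera("wrist");im=cv2.cvtColor(w["image"],cv2.COLOR_RGB2HSV)
print(np.round(proj(w,[at(*b,x/1000,z/1000,y/1000) for x,y,z in [(-90,-23,45),(-90,23,45),(90,-23,9),(90,23,9),(0,-23,27),(0,23,27)]]),1).tolist())
for v in (130,200): print(v,np.where(im[v,:,1]<110)[0].tolist()[::6])
E
```

```text
{'t': 18.85, 'grasp': [0.6716, -0.3129, 0.0846], 'lean': 45.4, 'yaw': 1.5763, 'q': [-0.76, 1.16, 0.53, 0.59, 1.99, -0.67], 'op': 0.0928, 'f': [-0.0, 0.3, -0.2], 'gf': 0.0}
shift [-0.154, 0.004, 0.269] turn [-0.002, -0.002, -0.001] mm 62.0 deg 0.6
[[363.4, 333.8], [280.5, 333.6], [347.9, 142.6], [296.2, 142.7], [353.9, 216.0], [290.1, 216.0]]
130 [424, 430, 436, 442, 448, 454, 460, 466, 472, 478, 484, 490, 496, 502, 508, 514, 520, 526, 532, 538, 544, 550, 556, 562, 568, 574, 580, 586, 592, 598, 604, 610, 616, 622, 628, 634]
200 [297, 303, 309, 315, 321, 327, 333, 339, 345, 351, 401, 407, 413, 419, 425, 431, 437, 443, 449, 455, 461, 467, 473, 479, 485, 491, 497, 503, 509, 515, 521, 527, 533, 539, 545, 551, 557, 563, 569, 575, 581, 587, 593, 599, 605, 611, 617, 623, 629, 635]
```

Call:
arm_command(
  increments=[
    [-0.03, 0, 0.05, 0, 0, 0],
    [-0.06, 0, 0.11, 0, 0, 0],
    [-0.09, 0, 0.16, 0, 0, 0],
    [-0.12, 0, 0.22, 0, 0, 0],
    [-0.154, 0.004, 0.269, -0.002, -0.002, -0.001],
  ],
)

```text
t: 19.52
tool_pos: [0.6737, -0.4152, 0.1434]
orientation: [-1.758, -1.765, -0.728]
force: [-0.8, -0.5, -0.6]
opening: 0.0936
gripper_force: 0.0
```

Call:
arm_command(
  increments=[
    [0, 0, 0, 0, 0, 0],
    [0, 0, 0, 0, 0, 0],
    [0, 0, 0, 0, 0, 0],
    [0, 0, 0, 0, 0, 0],
    [0, 0, 0, 0, 0, 0],
  ],
  fingers=1,
  force=50,
)

```text
t: 20.15
tool_pos: [0.6737, -0.4159, 0.1447]
orientation: [-1.759, -1.765, -0.728]
force: [0.8, -0.2, 0.1]
opening: 0.0483
gripper_force: 0.4
```

```bash
python3 - <<'E'
from h import *
n=now();print(n);g=n["grasp"];y=n["yaw"]
c=read_camera("wrist");im=cv2.cvtColor(c["image"],cv2.COLOR_RGB2HSV)
for lx in (.079,.075,.071):
    print(lx,np.round(proj(c,[at(g[0],g[1],y,lx+x/1000,z/1000,w/1000) for x,w,z in [(90,-23,9),(90,0,9),(90,23,9),(90,0,0),(-90,-23,45)]]),1).tolist())
for u in (312,320,328): print(u,[int(im[v,u,1]) for v in range(70,150,2)])
L=np.pi/4
plan([((g[0]-.01,g[1]+.02,.13),1.6,L)])
E
```

```text
{'t': 20.15, 'grasp': [0.6737, -0.2981, 0.0264], 'lean': 44.9, 'yaw': 1.5736, 'q': [-0.74, 1.18, 0.61, 0.58, 1.89, -0.72], 'op': 0.0483, 'f': [0.8, -0.2, 0.1], 'gf': 0.4}
0.079 [[350.5, 94.4], [318.9, 94.4], [287.2, 94.3], [318.8, 104.5], [376.7, 324.9]]
0.075 [[350.7, 98.2], [318.9, 98.1], [287.0, 98.0], [318.8, 108.2], [377.5, 335.0]]
0.071 [[351.0, 102.0], [318.8, 101.9], [286.7, 101.9], [318.8, 112.0], [378.3, 345.4]]
312 [165, 165, 165, 165, 166, 165, 165, 164, 164, 163, 164, 163, 163, 160, 162, 163, 137, 87, 86, 89, 90, 92, 91, 94, 94, 95, 97, 97, 98, 100, 101, 101, 100, 100, 100, 101, 99, 100, 99, 97]
320 [164, 166, 163, 164, 167, 165, 166, 167, 167, 167, 164, 163, 164, 162, 162, 165, 111, 93, 95, 95, 93, 91, 90, 88, 86, 86, 86, 86, 86, 87, 87, 87, 90, 89, 92, 93, 94, 93, 92, 94]
328 [165, 167, 166, 167, 167, 166, 164, 167, 166, 164, 166, 166, 163, 165, 165, 163, 109, 101, 100, 100, 98, 96, 94, 94, 90, 91, 91, 90, 91, 90, 91, 92, 92, 93, 93, 91, 88, 89, 85, 87]
shift [0.435, -0.031, -0.297] turn [0.006, 0.001, -0.005] mm 105.0 deg 1.5
```

Call:
arm_command(
  increments=[
    [0, 0, 0, 0, 0, 0],
    [0, 0, 0, 0, 0, 0],
    [0, 0, 0, 0, 0, 0],
    [0, 0, 0, 0, 0, 0],
    [0, 0, 0, 0, 0, 0],
  ],
)

```text
t: 20.82
tool_pos: [0.6737, -0.4158, 0.1447]
orientation: [-1.758, -1.765, -0.729]
force: [1.3, -1.6, 2.9]
opening: 0.0455
gripper_force: 49.8
```

```bash
python3 - <<'E'
from h import *
n=now();print(n);g=n["grasp"];y=n["yaw"]
c=read_camera("wrist");im=cv2.cvtColor(c["image"],cv2.COLOR_RGB2HSV)
for lx in (.075,.071,.067):
    print(lx,np.round(proj(c,[at(g[0],g[1],y,lx+x/1000,z/1000,w/1000) for x,w,z in [(90,0,9)]]),1).tolist())
for u in (312,320,328): print(u,[int(im[v,u,1]) for v in range(96,110)])
L=np.pi/4;BJ=(.613,.0995,1.667)
t=lambda c,z:(at(*BJ,c/1000-.071,z),BJ[2],L)
plan([((g[0]-.01,g[1]+.02,.13),1.6,L),t(-150,.13),t(-110,.10)])
E
```

```text
{'t': 20.82, 'grasp': [0.6737, -0.298, 0.0263], 'lean': 44.9, 'yaw': 1.5737, 'q': [-0.74, 1.18, 0.61, 0.58, 1.89, -0.72], 'op': 0.0455, 'f': [1.3, -1.6, 2.9], 'gf': 49.8}
0.075 [[318.8, 98.1]]
0.071 [[318.8, 101.9]]
0.067 [[318.8, 105.8]]
312 [163, 162, 162, 163, 164, 161, 137, 100, 87, 87, 86, 89, 89, 90]
320 [164, 165, 162, 164, 166, 149, 110, 93, 93, 95, 94, 94, 94, 95]
328 [163, 163, 165, 166, 162, 129, 104, 98, 97, 99, 100, 100, 102, 103]
shift [0.435, -0.031, -0.296] turn [0.006, 0.001, -0.005] mm 105.0 deg 1.5
shift [0.561, -0.085, 0.561] turn [0.015, 0.0, -0.015] mm 159.0 deg 3.8
shift [0.035, -0.0, 0.247] turn [0.0, 0.0, 0.0] mm 50.0 deg 0.0
```

```bash
python3 - <<'E'
from h import *
n=now();g=n["grasp"]
L=np.pi/4;BJ=(.613,.0995,1.667)
t=lambda c,z:(at(*BJ,c/1000-.071,z),BJ[2],L)
plan([((g[0]-.01,g[1]+.02,.13),1.6,L),t(-168,.12),t(-128,.097)])
E
```

```text
shift [0.435, -0.031, -0.297] turn [0.006, 0.001, -0.005] mm 105.0 deg 1.5
shift [0.462, -0.079, 0.533] turn [0.015, 0.0, -0.015] mm 142.0 deg 3.8
shift [0.06, -0.0, 0.223] turn [0.0, 0.0, 0.0] mm 46.0 deg 0.0
```

Call:
arm_command(
  increments=[
    [0.08, 0, -0.06, 0, 0, 0],
    [0.17, 0, -0.12, 0.001, 0, 0],
    [0.26, 0, -0.18, 0.003, 0, -0.002],
    [0.35, -0.02, -0.24, 0.005, 0, -0.004],
    [0.435, -0.031, -0.297, 0.006, 0.001, -0.005],
  ],
)

```text
t: 21.5
tool_pos: [0.6673, -0.3956, 0.2505]
orientation: [-1.732, -1.782, -0.718]
force: [-1.3, -0.4, -0.9]
opening: 0.0457
gripper_force: 49.8
```

Call:
arm_command(
  increments=[
    [0.09, -0.01, 0.1, 0.003, 0, -0.003],
    [0.18, -0.03, 0.21, 0.006, 0, -0.006],
    [0.28, -0.05, 0.32, 0.009, 0, -0.009],
    [0.37, -0.065, 0.43, 0.012, 0, -0.012],
    [0.462, -0.079, 0.533, 0.015, 0, -0.015],
  ],
)

```text
t: 22.12
tool_pos: [0.6474, -0.2546, 0.2392]
orientation: [-1.664, -1.829, -0.69]
force: [0.5, -0.7, -1.6]
opening: 0.0459
gripper_force: 49.8
```

```bash
python3 - <<'E'
from h import *
n=now();print(n);g=n["grasp"]
L=np.pi/4;BJ=(.613,.0995,1.667)
t=lambda c,z:(at(*BJ,c/1000-.071,z),BJ[2],L)
print(t(-168,.12)[0])
plan([t(-128,.097),t(-60,.0955),t(-60,.0925)])
E
```

```text
{'t': 22.12, 'grasp': [0.6363, -0.137, 0.1212], 'lean': 45.0, 'yaw': 1.6655, 'q': [-0.6, 0.75, 1.11, 0.59, 1.81, -0.71], 'op': 0.0459, 'f': [0.5, -0.7, -1.6], 'gf': 49.8}
[ 0.63595723 -0.13839486  0.12      ]
shift [0.051, -0.001, 0.222] turn [0.0, -0.0, -0.0] mm 46.0 deg 0.1
shift [0.235, -0.0, 0.246] turn [0.0, 0.0, 0.0] mm 68.0 deg 0.0
shift [-0.011, 0.0, 0.011] turn [0.0, 0.0, 0.0] mm 3.0 deg 0.0
```

Call:
arm_command(
  increments=[
    [0.01, 0, 0.05, 0, 0, 0],
    [0.02, 0, 0.1, 0, 0, 0],
    [0.03, 0, 0.15, 0, 0, 0],
    [0.04, 0, 0.2, 0, 0, 0],
    [0.051, -0.001, 0.222, 0, 0, 0],
  ],
)

```text
t: 22.75
tool_pos: [0.6434, -0.217, 0.2129]
orientation: [-1.664, -1.827, -0.69]
force: [0.8, -0.6, -1.0]
opening: 0.0458
gripper_force: 49.8
```

Call:
arm_command(
  increments=[
    [0.04, 0, 0.04, 0, 0, 0],
    [0.08, 0, 0.08, 0, 0, 0],
    [0.12, 0, 0.125, 0, 0, 0],
    [0.16, 0, 0.17, 0, 0, 0],
    [0.182, 0, 0.193, 0, 0, 0],
  ],
)

```text
t: 23.38
tool_pos: [0.6386, -0.1635, 0.2123]
orientation: [-1.663, -1.829, -0.69]
force: [-0.3, -0.6, -1.6]
opening: 0.0458
gripper_force: 49.8
```

```bash
python3 - <<'E'
from h import *
n=now();print(n)
L=np.pi/4;BJ=(.613,.0995,1.667)
t=lambda c,z:(at(*BJ,c/1000-.071,z),BJ[2],L)
print(t(-75,.0955)[0])
plan([t(-75,.0925)])
E
```

```text
{'t': 23.38, 'grasp': [0.6274, -0.0458, 0.0944], 'lean': 45.1, 'yaw': 1.6655, 'q': [-0.5, 0.65, 1.3, 0.63, 1.68, -0.69], 'op': 0.0458, 'f': [-0.3, -0.6, -1.6], 'gf': 49.8}
[ 0.62702408 -0.0458249   0.0955    ]
shift [-0.006, -0.001, 0.007] turn [0.0, -0.0, -0.0] mm 2.0 deg 0.1
```

Call:
arm_command(
  increments=[
    [-0.002, 0, 0.002, 0, 0, 0],
    [-0.004, 0, 0.004, 0, 0, 0],
    [-0.006, 0, 0.006, 0, 0, 0],
    [-0.008, 0, 0.008, 0, 0, 0],
    [-0.008, 0, 0.008, 0, 0, 0],
  ],
)

```text
t: 24.0
tool_pos: [0.6387, -0.1648, 0.2101]
orientation: [-1.664, -1.828, -0.69]
force: [-0.2, 0.4, -1.2]
opening: 0.0459
gripper_force: 49.8
```

```bash
python3 - <<'E'
from h import *
print(now())
E
```

```text
{'t': 24.0, 'grasp': [0.6277, -0.0471, 0.0921], 'lean': 45.1, 'yaw': 1.6645, 'q': [-0.5, 0.66, 1.3, 0.63, 1.67, -0.69], 'op': 0.0459, 'f': [-0.2, 0.4, -1.2], 'gf': 49.8}
```

Call:
arm_command(
  increments=[
    [-0.001, 0, 0.001, 0, 0, 0],
    [-0.002, 0, 0.002, 0, 0, 0],
    [-0.003, 0, 0.003, 0, 0, 0],
    [-0.004, 0, 0.004, 0, 0, 0],
    [-0.004, 0, 0.004, 0, 0, 0],
  ],
)

```text
t: 24.62
tool_pos: [0.6389, -0.1648, 0.2096]
orientation: [-1.664, -1.829, -0.691]
force: [-1.4, -2.6, 5.1]
opening: 0.0457
gripper_force: 49.7
```

```bash
python3 - <<'E'
from h import *
print(now())
L=np.pi/4;BJ=(.613,.0995,1.667)
for c in (-75,-40,-10,8,14): print(c,at(*BJ,c/1000-.071,.09).round(4))
E
```

```text
{'t': 24.62, 'grasp': [0.6278, -0.0471, 0.0917], 'lean': 45.1, 'yaw': 1.6648, 'q': [-0.5, 0.66, 1.3, 0.63, 1.67, -0.69], 'op': 0.0457, 'f': [-1.4, -2.6, 5.1], 'gf': 49.7}
-75 [ 0.627  -0.0458  0.09  ]
-40 [ 0.6237 -0.011   0.09  ]
-10 [0.6208 0.0189 0.09  ]
8 [0.6191 0.0368 0.09  ]
14 [0.6185 0.0428 0.09  ]
```

Call:
arm_command(
  increments=[
    [0.002, 0, -0.002, 0, 0, 0],
    [0.03, 0, 0.026, 0, 0, 0],
    [0.06, 0, 0.056, 0, 0, 0],
    [0.095, 0, 0.091, 0, 0, 0],
    [0.128, 0, 0.124, 0, 0, 0],
  ],
)

```text
t: 25.25
tool_pos: [0.6356, -0.1287, 0.2103]
orientation: [-1.665, -1.83, -0.691]
force: [0.9, -6.8, 6.1]
opening: 0.0457
gripper_force: 49.8
```

```bash
python3 - <<'E'
from h import *
print(now())
E
```

```text
{'t': 25.25, 'grasp': [0.6247, -0.0112, 0.0922], 'lean': 45.0, 'yaw': 1.6645, 'q': [-0.46, 0.62, 1.36, 0.65, 1.63, -0.67], 'op': 0.0457, 'f': [0.9, -6.8, 6.1], 'gf': 49.8}
```

```bash
cat >> h.py <<'E'
def pileshift(box=(352,276,392,296)):
    # template-match near side of the pile (scene, before wedge) in the current scene image, px
    a=cv2.imread("pics/n_bed.png")[:240,:400]
    sc=cv2.resize(read_camera("scene")["image"][240:310,320:430],None,fx=4,fy=4,interpolation=cv2.INTER_CUBIC)[:,:,::-1]
    x0,y0,x1,y1=[int(4*k) for k in (box[0]-325,box[1]-245,box[2]-325,box[3]-245)]
    m=cv2.matchTemplate(cv2.cvtColor(np.ascontiguousarray(sc),cv2.COLOR_BGR2GRAY),cv2.cvtColor(a[y0:y1,x0:x1],cv2.COLOR_BGR2GRAY),cv2.TM_CCOEFF_NORMED)
    _,v,_,l=cv2.minMaxLoc(m);return round(v,3),((l[0]-20-x0)/4,(l[1]-20-y0)/4)
E
python3 - <<'E'
from h import *
print(pileshift(),pileshift((336,284,362,300)),pileshift((375,262,402,286)))
sc=read_camera("scene");BJ=(.613,.0995,1.667)
a=proj(sc,[at(*BJ,0,.03),at(*BJ,.01,.03)]);print("10mm in =",a[1]-a[0])
E
```

```text
(0.786, (-13.0, 4.25)) (0.625, (0.75, 0.75)) (0.965, (-0.25, -0.25))
10mm in = [ 3.22827392 -1.4115579 ]
```

Call:
arm_command(
  increments=[
    [0.002, 0, -0.002, 0, 0, 0],
    [0.016, 0, 0.012, 0, 0, 0],
    [0.03, 0, 0.026, 0, 0, 0],
    [0.045, 0, 0.041, 0, 0, 0],
    [0.06, 0, 0.056, 0, 0, 0],
  ],
)

```text
t: 26.08
tool_pos: [0.6338, -0.114, 0.2103]
orientation: [-1.667, -1.829, -0.689]
force: [1.4, -7.0, 3.4]
opening: 0.046
gripper_force: 49.8
```

```bash
python3 - <<'E'
from h import *
print(now(),pileshift((375,262,402,286)))
E
```

```text
{'t': 26.07, 'grasp': [0.6229, 0.0035, 0.0921], 'lean': 44.9, 'yaw': 1.6637, 'q': [-0.44, 0.6, 1.38, 0.65, 1.62, -0.66], 'op': 0.046, 'f': [1.4, -7.0, 3.4], 'gf': 49.8} (0.874, (0.0, -0.5))
```

Call:
arm_command(
  increments=[
    [0.014, 0, 0.014, 0, 0, 0],
    [0.028, 0, 0.028, 0, 0, 0],
    [0.042, 0, 0.042, 0, 0, 0],
    [0.057, 0, 0.055, 0, 0, 0],
    [0.071, 0, 0.069, 0, 0, 0],
  ],
)

```text
t: 26.75
tool_pos: [0.632, -0.0946, 0.2104]
orientation: [-1.668, -1.829, -0.689]
force: [0.8, -9.5, 3.3]
opening: 0.046
gripper_force: 49.8
```

```bash
python3 - <<'E'
from h import *
print(now(),pileshift((375,262,402,286)),pileshift((340,284,380,298)))
E
```

```text
{'t': 26.75, 'grasp': [0.6211, 0.0228, 0.0921], 'lean': 44.9, 'yaw': 1.6633, 'q': [-0.42, 0.58, 1.41, 0.66, 1.6, -0.65], 'op': 0.046, 'f': [0.8, -9.5, 3.3], 'gf': 49.8} (0.631, (-0.5, -1.0)) (0.795, (0.5, 0.0))
```

Call:
arm_command(
  increments=[
    [0.013, 0, 0.013, 0, 0, 0],
    [0.026, 0, 0.026, 0, 0, 0],
    [0.039, 0, 0.039, 0, 0, 0],
    [0.052, 0, 0.051, 0, 0, 0],
    [0.064, 0, 0.063, 0, 0, 0],
  ],
)

```text
t: 27.48
tool_pos: [0.6303, -0.0771, 0.2105]
orientation: [-1.668, -1.83, -0.689]
force: [0.6, -11.4, 2.7]
opening: 0.0464
gripper_force: 49.8
```

```bash
cat >> h.py <<'E'
def height(side0="pics/side0.png",scene0="pics/scene0.png"):
    # image shift of the stud/boot since the start, and rise of the ball joint that explains it
    out={}
    for n,f,b in (("scene",scene0,(362,237,388,255)),("side",side0,(255,212,280,238))):
        c=read_camera(n);a=cv2.imread(f);x0,y0,x1,y1=b;k=8
        t=cv2.resize(a[y0:y1,x0:x1],None,fx=k,fy=k,interpolation=cv2.INTER_CUBIC)
        s=cv2.resize(np.ascontiguousarray(c["image"][y0-8:y1+8,x0-6:x1+6,::-1]),None,fx=k,fy=k,interpolation=cv2.INTER_CUBIC)
        m=cv2.matchTemplate(s,t,cv2.TM_CCOEFF_NORMED);_,v,_,l=cv2.minMaxLoc(m)
        BJ=(.613,.0995,1.667);q=proj(c,[at(*BJ,-.0015,.13),at(*BJ,0,.141)])
        out[n]=(round(v,3),(l[0]/k-6,l[1]/k-8),"for 11mm",np.round(q[1]-q[0],2).tolist())
    return out
E
python3 - <<'E'
from h import *
print(now());print(height())
E
```

```text
{'t': 27.48, 'grasp': [0.6195, 0.0402, 0.0921], 'lean': 44.9, 'yaw': 1.6629, 'q': [-0.39, 0.56, 1.44, 0.67, 1.58, -0.63], 'op': 0.0464, 'f': [0.6, -11.4, 2.7], 'gf': 49.8}
{'scene': (0.969, (0.5, -3.125), 'for 11mm', [0.73, -2.95]), 'side': (0.446, (-3.5, -1.375), 'for 11mm', [-0.19, -3.55])}
```

```bash
python3 - <<'E'
from h import *
BJ=(.613,.0995,1.667)
for n,b in (("scene",(356,243,388,266)),("scene",(362,240,386,262)),("side",(250,230,284,250)),("side",(256,226,280,250))):
    c=read_camera(n);a=cv2.imread(f"pics/{n}0.png");x0,y0,x1,y1=b;k=16
    t=cv2.resize(a[y0:y1,x0:x1],None,fx=k,fy=k,interpolation=cv2.INTER_CUBIC)
    s=cv2.resize(np.ascontiguousarray(c["image"][y0-8:y1+8,x0-6:x1+6,::-1]),None,fx=k,fy=k,interpolation=cv2.INTER_CUBIC)
    m=cv2.matchTemplate(s,t,cv2.TM_CCOEFF_NORMED);_,v,_,l=cv2.minMaxLoc(m)
    q=proj(c,[at(*BJ,-.0006,.105),at(*BJ,0,.116)])
    print(n,round(v,3),(l[0]/k-6,l[1]/k-8),"11mm:",np.round(q[1]-q[0],2))
E
```

```text
scene 0.987 (0.375, -3.0625) 11mm: [ 0.42 -2.76]
scene 0.982 (0.375, -3.125) 11mm: [ 0.42 -2.76]
side 0.964 (-0.1875, -4.1875) 11mm: [-0.12 -3.66]
side 0.853 (-0.125, -4.125) 11mm: [-0.12 -3.66]
```

Call:
arm_command(
  increments=[
    [0, 0, 0, 0, 0, 0],
    [0, 0, 0, 0, 0, 0],
    [0, 0, 0, 0, 0, 0],
    [0, 0, 0, 0, 0, 0],
    [0, 0, 0, 0, 0, 0],
  ],
  fingers=-1,
)

```text
t: 28.4
tool_pos: [0.6302, -0.075, 0.2105]
orientation: [-1.664, -1.828, -0.69]
force: [-1.2, -0.2, 0.1]
opening: 0.0904
gripper_force: 0.0
```

Call:
arm_command(
  increments=[
    [0, 0, -0.1, 0, 0, 0],
    [0, 0, -0.25, 0, 0, 0],
    [0, 0, -0.45, 0, 0, 0],
    [0, 0, -0.65, 0, 0, 0],
    [0, 0, -0.85, 0, 0, 0],
  ],
)

```text
t: 29.02
tool_pos: [0.6415, -0.1968, 0.333]
orientation: [-1.665, -1.829, -0.691]
force: [0.1, 0.6, 0.1]
opening: 0.0927
gripper_force: 0.0
```

```bash
cat > m.py <<'E'
from h import *
BJ=(.613,.0995,1.667)
for n,b in (("scene",(356,243,388,266)),("scene",(362,240,386,262)),("side",(250,230,284,250)),("side",(256,226,280,250))):
    c=read_camera(n);a=cv2.imread(f"pics/{n}0.png");x0,y0,x1,y1=b;k=16
    t=cv2.resize(a[y0:y1,x0:x1],None,fx=k,fy=k,interpolation=cv2.INTER_CUBIC)
    s=cv2.resize(np.ascontiguousarray(c["image"][y0-8:y1+8,x0-6:x1+6,::-1]),None,fx=k,fy=k,interpolation=cv2.INTER_CUBIC)
    m=cv2.matchTemplate(s,t,cv2.TM_CCOEFF_NORMED);_,v,_,l=cv2.minMaxLoc(m)
    q=proj(c,[at(*BJ,-.0006,.105),at(*BJ,0,.116)])
    print(n,round(v,3),(l[0]/k-6,l[1]/k-8),"rise mm",round(float((l[1]/k-8)/(q[1]-q[0])[1]*11),2))
E
python3 m.py; python3 - <<'E'
from h import *
print(now())
w=read_camera("wrist");sc=read_camera("scene")
r=lambda i,w,h:cv2.resize(i,(w,h),interpolation=cv2.INTER_CUBIC)[:,:,::-1]
im=np.zeros((600,800,3),np.uint8)
im[:300,:]=r(sc["image"][235:298,310:478],800,300)
im[300:,:400]=r(w["image"][30:300,140:500],400,300)
im[300:,400:]=r(read_camera("side")["image"][195:270,215:315],400,300)
cv2.imwrite("pics/done.png",im)
BJ=(.613,.0995,1.667)
for nm,c in (("sc",sc),("w",w)):
    print(nm,"wedge@11.4",np.round(proj(c,[at(*BJ,(x+11.4)/1000,z/1000+.066,y/1000) for x,y,z in [(-90,-23,45),(-90,23,45),(-90,-23,0),(90,-23,9)]]),1).tolist())
    print(nm,"notch",np.round(proj(c,[at(*BJ,(x-14.5)/1000,z/1000,y/1000) for x,y,z in [(-75,-28,66),(-75,28,66),(-75,-28,32)]]),1).tolist())
    print(nm,"base",np.round(proj(c,[at(*BJ,x/1000,z/1000,y/1000) for x,y,z in [(-70,-25,0),(70,-25,0),(70,-25,31)]]),1).tolist())
E
```

```text
scene 0.987 (0.375, -3.0625) rise mm 12.23
scene 0.982 (0.375, -3.125) rise mm 12.48
side 0.985 (-0.125, -4.25) rise mm 12.76
side 0.911 (-0.1875, -4.25) rise mm 12.76
{'t': 29.23, 'grasp': [0.6309, -0.0784, 0.2136], 'lean': 45.0, 'yaw': 1.6635, 'q': [-0.54, 0.57, 1.19, 0.64, 1.85, -0.6], 'op': 0.0932, 'f': [0.1, 0.1, -0.9], 'gf': 0.0}
sc wedge@11.4 [[348.6, 272.3], [339.8, 259.6], [348.2, 282.9], [407.9, 254.8]]
sc notch [[345.4, 285.9], [335.0, 270.4], [345.2, 293.5]]
sc base [[350.9, 296.8], [395.8, 276.8], [396.8, 269.9]]
w wedge@11.4 [[344.9, 235.3], [290.3, 235.4], [341.9, 259.0], [337.1, 118.2]]
w notch [[347.6, 269.4], [287.9, 269.5], [345.2, 283.3]]
w base [[340.0, 278.1], [336.7, 180.0], [337.8, 164.0]]
```

View pics/done.png

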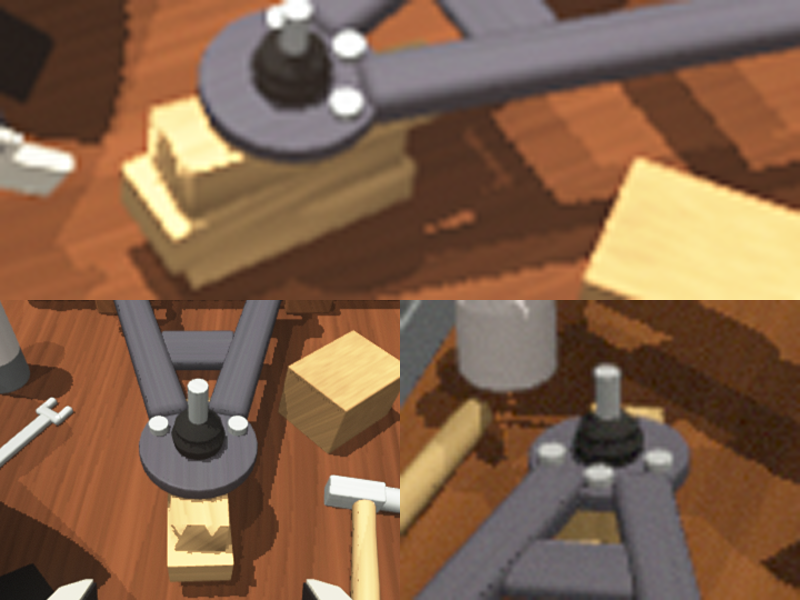

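```bash
python3 - <<'E'
from h import *
w=read_camera("wrist");g=cv2.cvtColor(w["image"],cv2.COLOR_RGB2GRAY);hs=cv2.cvtColor(w["image"],cv2.COLOR_RGB2HSV)
for u in (300,308,316,324,332): print(u,[int(x) for x in g[200:296:2,u]])
for v in (215,225,235,245,252,264,268): print(v,[int(x) for x in g[v,280:360:2]])
BJ=(.613,.0995,1.667)
for c in (11.4,14,17,20): print(c,np.round(proj(w,[at(*BJ,(x+c)/1000,z/1000+.066,y/1000) for x,y,z in [(-90,-23,45),(-90,23,45),(-90,-23,0),(-90,23,0)]]),1).tolist())
sc=read_camera("scene");g=cv2.cvtColor(sc["image"],cv2.COLOR_RGB2GRAY)
print("scene rows 250-296, cols 332-360");
for v in range(252,296,2): print(v,[int(x) for x in g[v,332:362]])
E
```

```text
300 [80, 63, 58, 53, 109, 228, 226, 227, 227, 229, 228, 229, 229, 229, 229, 229, 228, 225, 222, 187, 136, 131, 207, 233, 229, 192, 156, 157, 149, 242, 241, 241, 241, 241, 242, 243, 131, 110, 112, 116, 114, 113, 105, 108, 109, 107, 107, 109]
308 [130, 79, 61, 57, 54, 126, 225, 224, 223, 222, 222, 223, 227, 232, 232, 232, 233, 220, 208, 139, 132, 132, 138, 141, 138, 127, 129, 135, 138, 236, 243, 241, 241, 242, 242, 242, 117, 111, 111, 115, 113, 111, 101, 52, 51, 60, 65, 64]
316 [128, 95, 60, 56, 55, 105, 160, 237, 236, 236, 236, 236, 236, 236, 237, 237, 237, 197, 145, 141, 140, 132, 120, 115, 122, 126, 127, 128, 129, 178, 242, 242, 241, 242, 242, 234, 114, 112, 111, 117, 113, 110, 93, 54, 54, 67, 68, 66]
324 [126, 92, 58, 57, 53, 105, 178, 233, 240, 240, 240, 239, 240, 239, 240, 239, 241, 203, 150, 139, 123, 123, 121, 118, 114, 114, 116, 107, 113, 170, 243, 242, 242, 242, 242, 224, 111, 112, 111, 116, 112, 110, 86, 53, 57, 64, 67, 66]
332 [125, 70, 56, 55, 54, 127, 150, 231, 229, 229, 228, 228, 227, 227, 229, 232, 233, 229, 224, 222, 216, 206, 150, 122, 109, 101, 104, 102, 101, 156, 23
[... 4402 characters left out ...]
122, 110, 101, 96, 69, 69, 104, 118, 117, 114, 110, 111, 113, 115, 117, 118, 119, 120, 118, 116, 114, 113, 115, 116, 117, 118]
288 [120, 121, 121, 123, 110, 83, 70, 72, 73, 68, 67, 90, 112, 118, 118, 119, 120, 118, 116, 116, 115, 116, 116, 117, 118, 119, 122, 123, 124, 124]
290 [124, 125, 126, 127, 127, 114, 85, 72, 72, 73, 68, 58, 85, 112, 117, 119, 114, 114, 113, 116, 119, 121, 123, 124, 124, 126, 127, 128, 121, 113]
292 [119, 125, 124, 123, 123, 124, 128, 101, 71, 74, 74, 74, 62, 64, 84, 80, 79, 109, 125, 125, 126, 127, 127, 130, 123, 109, 88, 67, 57, 54]
294 [124, 124, 125, 127, 126, 124, 123, 125, 96, 66, 70, 71, 71, 68, 60, 57, 55, 65, 111, 124, 109, 88, 76, 63, 54, 56, 58, 60, 59, 60]
```

The final picture shows the wedge flat on the bedded pile. In the wrist image its tail edges are at rows 234 and 257.5, which puts its middle about 14 mm past the ball joint, as specified. The plate has risen about 12 mm, the arm is clear, and nothing else looks moved. I'm handing it in.

```bash
python3 -c "
from plant import *
print(close_job())"
```

```text
the job is handed in; nothing more can be done
None
```

The job is handed in. The pile stands under the ball joint as asked, with the wedge about 14 mm past it. I estimate the wishbone is level, or up to about 1 mm high, because my camera measurements were not finer than that.

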